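# Empty the four-well chiller with a lifting hook, sort the canisters, close up

## Task

Empty the chiller: fish every canister out of its deep wells with the lifting hook (never with the fingers while a canister is still down in the chiller), without dropping any, and stand the round canisters upright in the wooden tray and the square ones upright in the metal tray. Then hang the hook back in its rest and put the lid fully down on the empty chiller. Do not knock over or push about the other things on the counter.

Things in the scene. Friction and masses are not known exactly. Their poses are not given: they have to be found in the camera images.
- chiller: fixed steel box, 170 x 170 mm, 155 mm high, open at the top, walls and cross dividers 6 mm thick: four square wells 76 x 76 mm inside, centres at x, y = +-41 mm in its frame, floor 6 mm above the counter. Origin: centre of its underside.
- hook: lifting hook hanging upright in the rest, 120 g: wooden handle 22 (its x) x 30 (y) x 60 mm tall, gripped from above across y; 5 mm wire shaft down from the middle of its underside, then a V open upward. Wire centre (x, z in mm): 0, -94; bottom 8, -106; tip 18, -91. Its x lies along the rest's x. Origin: centre of the handle's underside, z up.
- rest: fixed stand: foot 120 x 90 mm; two level prongs along its x (x -36 to 44 mm), tops at z = 130 mm, with a 14 mm slot between them at y = 0, open to -x; back post at x 44 to 56 mm up to the prongs. The hook hangs with its shaft in the slot at about x = 0, tip towards the post, handle's underside on both prongs. Origin: on the counter below that place.
- lid: loose steel lid, 190 x 190 mm, 400 g: 6 mm plate (top 18 mm above the lower edge), 12 mm skirt 182 mm square inside that fits round the chiller with 6 mm to spare a side; on top a wooden bar 18 (its x) x 90 (y) mm, 18 to 48 mm above the lower edge. Starts flat, bar up. Origin: centre, at the skirt's lower edge; when on, 143 mm above the chiller's origin.
- wood_tray: loose wooden tray for the round canisters, outside 130 mm (its x) x 210 mm (its y), 22 mm high, walls and floor 5 mm thick. Room for two, 50 mm either side of its centre along y. 900 g. Origin: centre of its underside.
- steel_tray: loose grey metal tray for the square canisters, same sizes and mass as the wooden tray. Origin: centre of its underside.
- hook_seat (a point): point of the hook where the wire centre of a bail hanging in the V comes to lie: x = 8, y = 0, z = -97 mm in the hook's frame; the tip's top is 8.5 mm above it, the lowest wire 11.5 mm below.
- round_a: round canister, 60 mm in diameter, 200 g, flat shut top at z = 32 mm; over it a fixed stiff bail of 5 mm wire: an arch in its y-z plane, feet at y = +-24 mm, peak on the axis with wire centre at z = 67 mm, so a hook goes under it along its x from either side. Starts upright on a well floor, x within 15 degrees of the chiller's. May be absent. Origin: centre of its underside.
- round_b: round canister, 60 mm in diameter, 200 g, flat shut top at z = 32 mm; over it a fixed stiff bail of 5 mm wire: an arch in its y-z plane, feet at y = +-24 mm, peak on the axis with wire centre at z = 67 mm, so a hook goes under it along its x from either side. Starts upright on a well floor, x within 15 degrees of the chiller's. May be absent. Origin: centre of its underside.
- square_a: square canister, 56 x 56 mm with sides along its x and y, 200 g, flat shut top at z = 32 mm; over it a fixed stiff bail of 5 mm wire: an arch in its y-z plane, feet at y = +-24 mm, peak on the axis with wire centre at z = 67 mm, so a hook goes under it along its x from either side. Starts upright on a well floor, x within 15 degrees of the chiller's. May be absent. Origin: centre of its underside.
- square_b: square canister, 56 x 56 mm with sides along its x and y, 200 g, flat shut top at z = 32 mm; over it a fixed stiff bail of 5 mm wire: an arch in its y-z plane, feet at y = +-24 mm, peak on the axis with wire centre at z = 67 mm, so a hook goes under it along its x from either side. Starts upright on a well floor, x within 15 degrees of the chiller's. May be absent. Origin: centre of its underside.
- bowl: bystander, leave alone: wide black bowl, 140 mm across, 55 mm high. Origin: at its underside.
- oil: bystander, leave alone: green glass oil bottle, 60 mm in diameter, 200 mm tall. Origin: at its underside.
- jar: bystander, leave alone: amber jar, 76 mm in diameter, 100 mm tall. Origin: at its underside.
- mug: bystander, leave alone: white mug, 80 mm in diameter, 90 mm tall. Origin: at its underside.
- mill: bystander, leave alone: dark wooden pepper mill, 56 mm in diameter, 160 mm tall. Origin: at its underside.
- spoon: bystander, leave alone: wooden spoon lying flat, 200 mm long. Origin: at its underside, near its middle.
Mind the look-alikes: they are no part of the job. What is shaped like the hook but turquoise or yellow is not meant.

How it is judged:
By the outcome, as a careful person would: the job done as asked, in the order asked, and still so for the second after the job is handed in, with the robot touching nothing.
Of round_a, round_b, square_a, square_b only 3 to 4 are there at a start; the rules pass over those that are not, and their reading is None.
At some moment in a run one of wood_tray, steel_tray, lid may be knocked a few centimetres aside while the robot is not near it.
It also fails if it takes over 208 s, if anything falls off the work surface, if the arm or the gripper's body presses on something with over 40 N, if the wrist force passes 120 N, or if a joint passes its speed limit or range.

## Robot

A 7-joint arm with a two-finger parallel gripper is mounted at the origin on the work surface. World frame = base frame: x ahead of the robot, y to its left, z up, the work surface at z = 0. Lengths are in mm, angles in degrees, forces in N, time in s.
With the tool pointing down it reaches from about 425 to 825 mm from the base axis. Payload 3.6 kg.
Tool frame: the origin (TCP) lies on the front face of the gripper's body, between the roots of the fingers; the fingertips stand 84 mm ahead of it and the grasp point (between the pads) lies 65 mm ahead of it; z points along the fingers, y is the line along which they close (so a half turn about z gives the same grasp; the last joint's range is limited). The gripper opens to 93 mm and grips with 3 to 60 N. Pads are 15 mm wide; open, the fingers measure 128 mm over their backs; the gripper's body (75 mm by 188 mm) begins 65 mm behind the grasp point.
Start: joints at [-65.575, 35.231, -0.722, 81.555, 0.464, 63.22, -2.315], TCP at [284.334, 584.485, 302.74] pointing down, gripper open.
Joint ranges: [-178.69, 178.69], [-17.37, 117.87], [-77.05, 75.6], [15.02, 138.74], [-78.02, 258.01], [0.78, 113.62], [-162.83, 162.83]. Speed limits (degrees/s): [159.86, 159.86, 180, 180, 180, 180, 180].

## Interface

Orientations are given as [roll, pitch, yaw] about the fixed x, y, z axes, in that order (R = Rz(yaw) Ry(pitch) Rx(roll)).
In Python, from bench import * gives the robot as it stands.
- The arm moves only by the tool advance, called as name(argument=value, ...) on one line, values as JSON. Schema: {"type":"object","properties":{"segments":{"type":"array","items":{"type":"array","items":{"type":"array","items":{"type":"number"},"minItems":7,"maxItems":7},"minItems":1,"maxItems":20},"minItems":1,"maxItems":1},"grip_n":{"type":"number"},"only":{"type":"string"},"quiet":{"type":"boolean"},"lines":{"type":"string"}},"required":["segments"],"additionalProperties":false}. segments is a list that holds a single list of rows (three levels of brackets), with 1 to 20 rows, each of 7 numbers: a rotation vector rx, ry, rz in fractions of the full range, 1 being 90 degrees, then dx, dy, dz in a scale on which 1.0 is 1000 mm, then the finger opening in mm; each row shifts and turns the commanded pose from where the row before left it, along the tool's axes as they then stand; what a row does not reach is not made up. A row lasts 1/12 s, in which the tool goes at most 41.7 mm and 7.16 degrees, less where a joint would pass 70% of its speed; a pose out of reach is approached as far as the arm can. The fingers move at their own pace and stop on an object; grip_n is the grip in N (left out, the last holds). Time passes only in rows, so rows that do not move let the fingers close. The tool returns the time, the measured TCP pose, the force, the opening and the grip force at its end. only (a regular expression) keeps the lines of the reply that match it, lines (a string "A,B") keeps lines A to B, and quiet returns only ok. No shift or turn number may pass 1 either way. Input that does not fit is refused with a message, and nothing moves.
- sense(): the state, without advancing time (a new reading comes with each control period).
- camera(name): name is "side" or "top" or "wrist"; returns a dict with "image" (420x560x3 uint8, red, green, blue), "fovy" (degrees; the focal length in pixels is half the picture's height over the tangent of half this angle, whatever the lens; pixels are square), "cx", "cy" (the principal point, pixels), "R" (3x3) and "t" (3): a world point X has camera coordinates R X + t. Camera axes: x right, y down, z forward; pixel columns grow to the right and rows downward; lengths in mm; the calibration is good to about 2 mm. The wrist camera is an equidistant fisheye: a pixel r from the principal point sees the ray r / f radians off the axis. A picture is of the moment at which its call begins. There is no depth.
- close_job(): hands the job in; it is judged then, once.
The state is a dict: "t": time; "joint_pos": joint angles; "joint_vel": joint speeds; "joint_torque": joint torques, N m; "tcp_pos": TCP position; "orientation": TCP orientation; "ft_force": force on the tool from outside, world axes, zero at the start; "torque": the same for the moment, N m; "gripper_width": finger opening in mm; "gripper_force": force on a finger pad.
Only numpy, scipy, OpenCV 4.12 (cv2) and the standard library are available. Lean on these libraries where they do the work, as an engineer would, in place of code of your own. Each camera call takes 0.05 s, during which the arm holds its last target. There are 200 camera calls.

## Working session

There is one attempt and no reset: what is moved stays moved. The work goes in short steps, Python scripts to look and compute and a tool call to move; the robot and the scene stay as the last step left them, time stands still between calls to the robot, and variables do not carry over. Pictures are saved under pics/ and viewed, at most 14 in all, crops included, and the job is handed in when it is done.

```bash
ls; mkdir -p pics; python3 - <<'E'
from bench import *
import cv2
s=sense();print({k:s[k] for k in('t','tcp_pos','orientation','gripper_width','ft_force')})
for n in('top','side'):
    c=camera(n);print(n,c['fovy'],c['cx'],c['cy'],c['R'],c['t'])
    cv2.imwrite(f'pics/{n}0.png',cv2.resize(c['image'][:,:,::-1],(800,600),interpolation=cv2.INTER_CUBIC))
    cv2.imwrite(f'pics/{n}0raw.png',c['image'][:,:,::-1])
E
```

```text
pics
{'t': 0.0, 'tcp_pos': array([284.08834838, 583.98781463, 301.61707422]), 'orientation': array([-1.79856329e+02,  2.01297861e-03,  1.54060557e+02]), 'gripper_width': 93.0238890520911, 'ft_force': array([-0.00201285, -0.07292979,  0.01183723])}
top 57.77539770423931 274.9027657786953 204.19363701195135 [[-0.00578006 -0.99996912  0.00532478]
 [-0.99699662  0.00535147 -0.07725996]
 [ 0.07722908 -0.00575535 -0.99699676]] [  -9.79320636  516.28942087 1292.46859978]
side 51.117774601982546 284.14516369852186 215.28421671563757 [[ 0.79147396 -0.61119708  0.00266632]
 [-0.41619004 -0.54213274 -0.72998489]
 [ 0.44761013  0.57665434 -0.68345808]] [-396.65886431  282.14470105 1430.15626763]
```

View pics/top0.png

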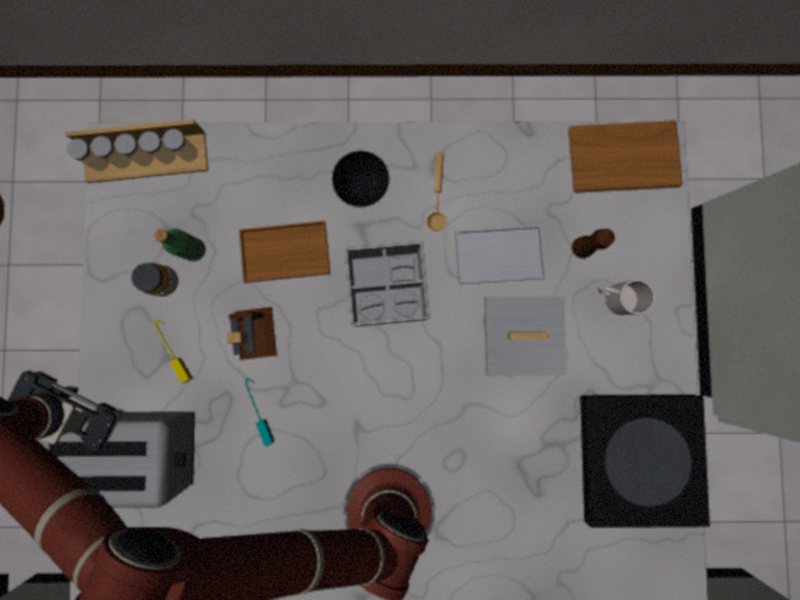

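View pics/side0.png

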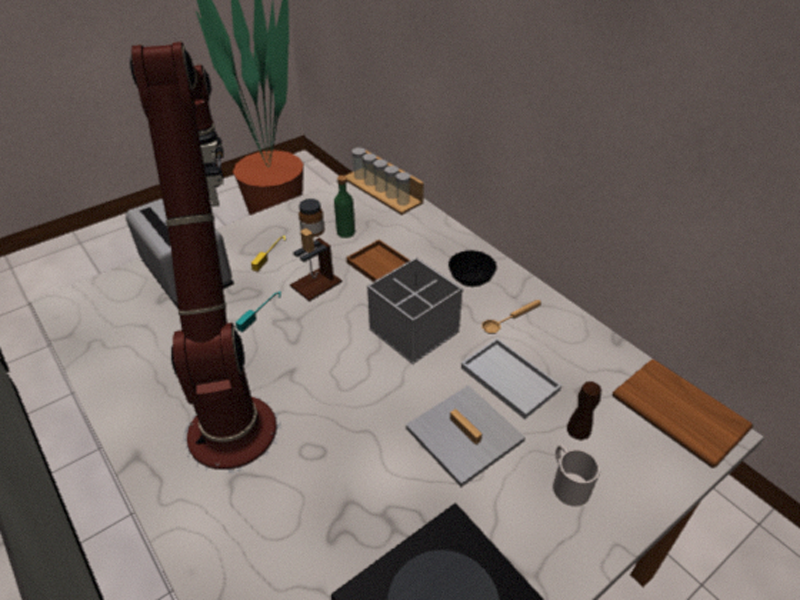

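The top view shows the chiller at (387,285) with canisters in three wells (far right, near left, near right; far left seems empty). The rest and hook are at (250,333), the wood tray at (285,251), the steel tray at (500,255) and the lid at (526,336). I'll enlarge these areas to get corner pixels.

```bash
cat > h.py <<'E'
import numpy as np, cv2
from bench import *
def f(c): return c['image'].shape[0]/2/np.tan(np.radians(c['fovy']/2))
def proj(c,X,fish=False):
    X=np.atleast_2d(X); p=X@np.array(c['R']).T+np.array(c['t']); F=f(c)
    if fish:
        r=np.hypot(p[:,0],p[:,1]); th=np.arctan2(r,p[:,2]); k=F*th/np.maximum(r,1e-9)
        return np.c_[c['cx']+k*p[:,0],c['cy']+k*p[:,1]]
    return np.c_[c['cx']+F*p[:,0]/p[:,2],c['cy']+F*p[:,1]/p[:,2]]
def back(c,uv,z,fish=False):
    uv=np.atleast_2d(uv).astype(float); d=np.c_[uv[:,0]-c['cx'],uv[:,1]-c['cy']]/f(c)
    R=np.array(c['R']);t=np.array(c['t'])
    if fish:
        th=np.hypot(d[:,0],d[:,1]); k=np.sin(th)/np.maximum(th,1e-9); ray=np.c_[d*k[:,None],np.cos(th)]
    else: ray=np.c_[d,np.ones(len(d))]
    o=-R.T@t; w=ray@R; s=(z-o[2])/w[:,2]
    return o+s[:,None]*w
def crop(img,x0,y0,w,h,k):
    im=cv2.resize(img[y0:y0+h,x0:x0+w],None,fx=k,fy=k,interpolation=cv2.INTER_CUBIC)
    return im
E
python3 - <<'E'
import cv2,numpy as np
from h import crop
t=cv2.imread('pics/top0raw.png')
# left: chiller  (238..303,165..232) ; k=6 ; rest (155..200,210..255)
a=crop(t,238,165,66,66,6); b=crop(t,152,206,50,50,8)
im=np.zeros((600,800,3),np.uint8); im[:396,:396]=a; im[:400,400:800]=b
im[400:600,:400]=crop(t,160,150,80,40,5)[:200]   # wood tray 160..240,150..190... 
im[400:600,400:800]=crop(t,310,155,80,40,5)
im=cv2.convertScaleAbs(im,alpha=1.3)
cv2.imwrite('pics/crop1.png',im)
E
```

```text
(no output)
```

View pics/crop1.png

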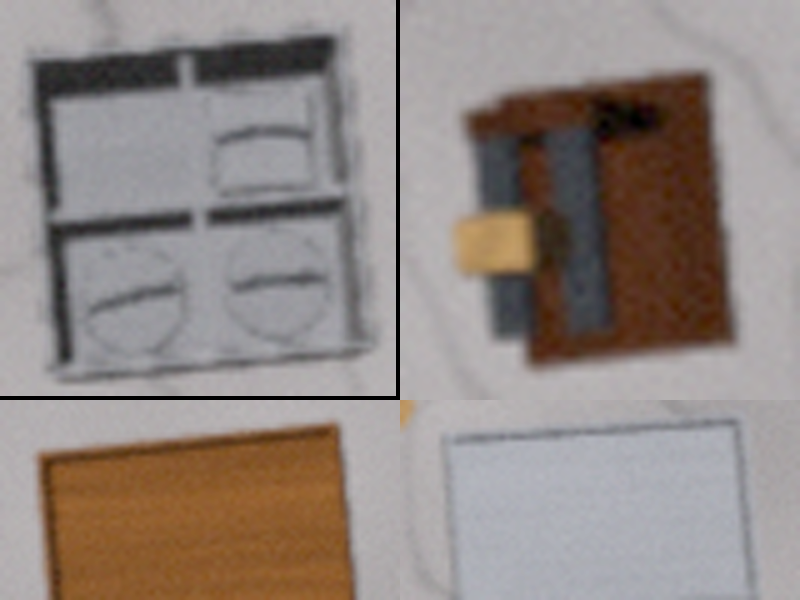

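The crop shows a square canister in the far-right well and round ones in the near-left and near-right wells. The far-left well is empty. The rest's post is on its far side, and the slot opens towards the robot. Next I compute rough poses.

```bash
cat > top.py <<'E'
from h import *
E
python3 - <<'E'
from h import *
c=camera('top'); print('cam',-np.array(c['R']).T@np.array(c['t']))
C=lambda pts,x0,y0,k:[((u+.5)/k-.5+x0,(v+.5)/k-.5+y0) for u,v in pts]
np.set_printoptions(precision=1,suppress=True)
def rep(n,P): print(n,P[:,:2].tolist() if 0 else P[:,:2].round(1).tolist(),'mean',P[:,:2].mean(0))
rep('chiller',back(c,C([(33,62),(335,38),(370,350),(60,380)],238,165,6),155))
rep('restfoot',back(c,C([(470,112),(708,75),(735,340),(530,365)],152-50,206,8),8))
rep('handle top',back(c,C([(495,242)],152-50,206,8),190))
S=lambda pts:[((u+.5)*.7-.5,(v+.5)*.7-.5) for u,v in pts]
rep('wood',back(c,S([(240,229),(326,222),(330,274),(245,282)]),22))
rep('steel',back(c,S([(456,232),(541,227),(544,278),(461,284)]),22))
rep('lid',back(c,S([(485,297),(566,297),(566,375),(486,376)]),18))
rep('oil',back(c,S([(161,236)]),200)); rep('jar',back(c,S([(147,277)]),100)); rep('yel',back(c,S([(180,371)]),10));rep('teal',back(c,S([(265,432),(250,380)]),10))
s=sense();R=s['tcp_pos'],s['orientation'];w=camera('wrist');o=-np.array(w['R']).T@np.array(w['t']);print('wrist cam',o,w['R'],w['fovy'],w['cx'],w['cy'],R)
E
```

```text
cam [ 414.8660411    -5.11720072 1328.52765745]
chiller [[597.6, 86.5], [609.4, -70.2], [447.5, -86.6], [433.0, 72.6]] mean [521.9   0.6]
restfoot [[465.9, 384.5], [481.4, 281.7], [367.1, 268.8], [356.9, 356.8]] mean [417.8 322.9]
handle top [[410.4, 320.6]] mean [410.4 320.6]
wood [[671.3, 357.8], [687.6, 149.2], [560.3, 139.1], [542.0, 343.7]] mean [615.3 247.4]
steel [[661.4, -166.9], [672.8, -374.3], [547.9, -378.2], [534.4, -177.1]] mean [ 604.1 -274.1]
lid [[502.9, -235.2], [501.8, -431.4], [314.7, -425.7], [313.5, -234.0]] mean [ 408.2 -331.6]
oil [[622.3, 473.3]] mean [622.3 473.3]
jar [[546.9, 544.8]] mean [546.9 544.8]
yel [[329.4, 499.5]] mean [329.4 499.5]
teal [[184.0, 293.9], [306.9, 331.4]] mean [245.5 312.6]
wrist cam [217.8 616.7 383.9] [[ 0.4  0.9 -0. ]
 [ 0.9 -0.4  0.3]
 [ 0.2 -0.1 -1. ]] 65.70646984690485 277.44020046900295 212.2567495957001 (array([284.2, 584.1, 301.9]), array([-179.9,    0. ,  154.1]))
```

```bash
cat > go.py <<'E'
# print tool-axis shift and turn needed to reach x y z yaw (tool pointing down); shift is meant to be made BEFORE the turn
import sys; from h import *; from scipy.spatial.transform import Rotation as Ro
np.set_printoptions(precision=1,suppress=True)
s=sense(); R0=Ro.from_euler('xyz',s['orientation'],degrees=True)
a=list(map(float,sys.argv[1:])); 
for i in range(0,len(a),4):
    p=np.array(a[i:i+3]); R1=Ro.from_euler('xyz',[180,0,a[i+3]],degrees=True)
    print('shift',R0.inv().apply(p-np.array(s['tcp_pos'])),'turn',(R0.inv()*R1).as_rotvec(degrees=True),'| shift in target axes',R1.inv().apply(p-np.array(s['tcp_pos'])),'from',np.array(s['tcp_pos']),s['orientation'],s['t'])
E
python3 go.py 395 315 340 -171.5 515 0 420 -175.7
```

```text
shift [-217.3 -193.6  -37.7] turn [ -0.1  -0.  -34.4] | shift in target axes [ -69.7 -282.6  -38. ] from [284.3 584.2 302. ] [-179.9    0.   154.1] 0.2
shift [-463.1 -424.5 -117.3] turn [ -0.1  -0.  -30.2] | shift in target axes [-186.3 -599.8 -118. ] from [284.3 584.2 302. ] [-179.9    0.   154.1] 0.2
```

The rows are not in the units I measure in: shifts go in shares of 1000 mm and turns go in shares of 90 degrees. I convert before sending: -22 mm / 1000 = -0.022, -20 mm / 1000 = -0.02, -5.9 degrees / 90 = -0.0656.

advance(segments=[[[0,0,0,-0.022,-0.0194,-0.004,93],[0,0,0,-0.022,-0.0194,-0.004,93],[0,0,0,-0.022,-0.0194,-0.004,93],[0,0,0,-0.022,-0.0194,-0.004,93],[0,0,0,-0.022,-0.0194,-0.004,93],[0,0,0,-0.022,-0.0194,-0.004,93],[0,0,0,-0.022,-0.0194,-0.004,93],[0,0,0,-0.022,-0.0194,-0.004,93],[0,0,0,-0.022,-0.0194,-0.004,93],[0,0,0,-0.02,-0.019,-0.002,93],[0,0,-0.0633,0,0,0,93],[0,0,-0.0633,0,0,0,93],[0,0,-0.0633,0,0,0,93],[0,0,-0.0633,0,0,0,93],[0,0,-0.0633,0,0,0,93],[0,0,-0.0656,0,0,0,93],[0,0,0,0,0,0,93],[0,0,0,0,0,0,93],[0,0,0,0,0,0,93]]], grip_n=25)

```text
t: 1.78
tcp_pos: [395.7, 315.0, 340.7]
orientation: [-180.0, -0.0, -171.7]
ft_force: [-0.4, -0.4, -0.1]
gripper_width: 92.9
gripper_force: 0.0
```

```bash
python3 - <<'E'
from h import *
import pickle
c=camera('wrist');pickle.dump((c,sense()),open('w1.pkl','wb'))
cv2.imwrite('pics/w1.png',cv2.resize(c['image'][:,:,::-1],(800,600),interpolation=cv2.INTER_CUBIC))
E
```

```text
(no output)
```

View pics/w1.png

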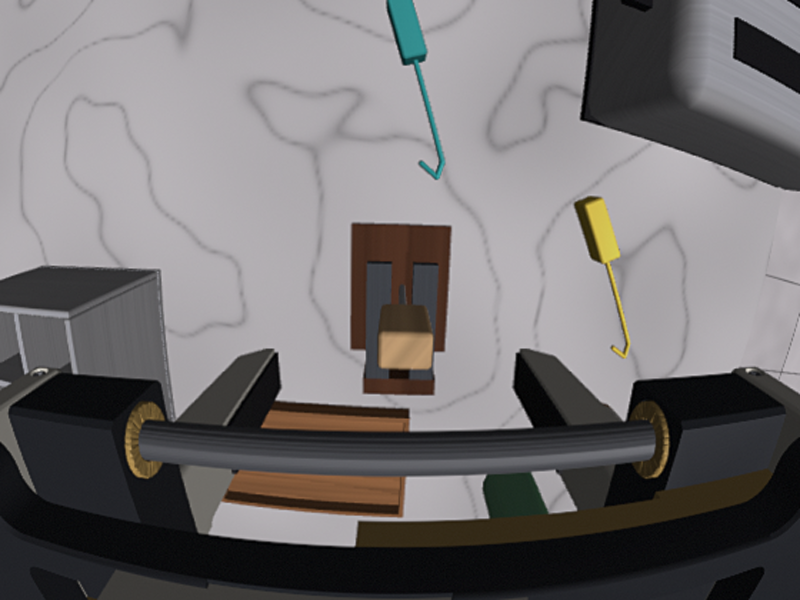

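The wrist view shows the hook's handle top around (406,353), with corners about (378,336), (434,336), (433,370) and (383,370). The prong ends are at row 262 and the slot runs near column 402.

```bash
python3 - <<'E'
from h import *
import pickle
np.set_printoptions(precision=1,suppress=True)
c,s=pickle.load(open('w1.pkl','rb'))
S=lambda pts:[((u+.5)*.7-.5,(v+.5)*.7-.5) for u,v in pts]
B=lambda pts,z:back(c,S(pts),z,True)[:,:2]
print('handle',B([(378,336.5),(434,336.5),(433,370),(382,370)],190))
print('slot edges near end / prong outer',B([(392,262),(413,262),(368,262),(439,262)],130))
print('foot near corners',B([(352,223),(451,226),(351,349),(447,351)],8))
print('shaft above foot?',B([(403,288)],130))
import cv2
cv2.imwrite('pics/w1c.png',cv2.resize(c['image'][150:285,230:330,::-1],None,fx=4.4,fy=4.4,interpolation=cv2.INTER_CUBIC))
E
```

```text
handle [[403.9 307.4]
 [399.6 336.8]
 [418.8 339.6]
 [422.7 312.1]]
slot edges near end / prong outer [[373.7 310.1]
 [371.8 323.4]
 [375.9 294.9]
 [369.3 339.9]]
foot near corners [[364.9 271.6]
 [354.6 359.7]
 [483.7 285.2]
 [472.5 376.4]]
shaft above foot? [[389.6 319.6]]
```

View pics/w1c.png

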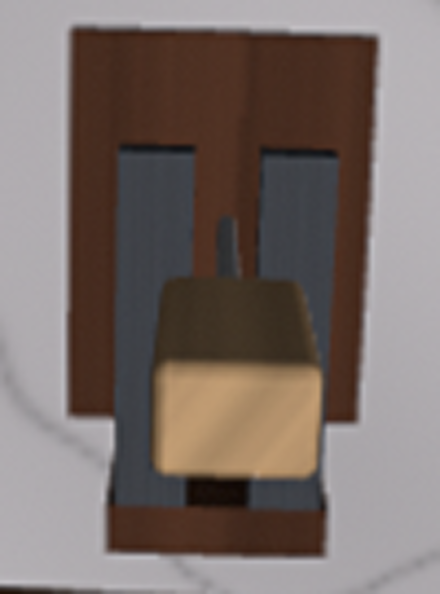

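```bash
python3 go.py 410.5 322.7 231 -172.5
```

```text
shift [-15.8   5.5 109.7] turn [-0.  -0.   0.9] | shift in target axes [-15.7   5.7 109.7] from [395.6 315.  340.7] [-180.    -0.  -171.6] 1.8333
```

Converted, 20 mm / 1000 = 0.02, 15 mm / 1000 = 0.015, 0.9 degrees / 90 = 0.01.

advance(segments=[[[0,0,0.01,-0.0079,0.0028,0,93],[0,0,0,-0.0079,0.0028,0,93],[0,0,0,0,0,0.02,93],[0,0,0,0,0,0.02,93],[0,0,0,0,0,0.02,93],[0,0,0,0,0,0.02,93],[0,0,0,0,0,0.015,93],[0,0,0,0,0,0.01,93],[0,0,0,0,0,0.005,93],[0,0,0,0,0,0,93],[0,0,0,0,0,0,93]]], grip_n=25)

```text
t: 2.75
tcp_pos: [411.1, 323.2, 231.1]
orientation: [180.0, 0.0, -172.5]
ft_force: [0.4, 0.2, -0.1]
gripper_width: 93.3
gripper_force: 0.0
```

advance(segments=[[[0,0,0,0,0,0,20],[0,0,0,0,0,0,20],[0,0,0,0,0,0,20],[0,0,0,0,0,0,20],[0,0,0,0,0,0,20],[0,0,0,0,0,0,20],[0,0,0,0,0,0,20],[0,0,0,0,0,0,20]]], grip_n=45)

```text
t: 3.42
tcp_pos: [410.6, 322.8, 230.8]
orientation: [180.0, 0.0, -172.4]
ft_force: [0.2, 0.2, -0.1]
gripper_width: 44.4
gripper_force: 0.0
```

advance(segments=[[[0,0,0,0,0,0,20],[0,0,0,0,0,0,20],[0,0,0,0,0,0,20],[0,0,0,0,0,0,20],[0,0,0,0,0,0,20],[0,0,0,0,0,0,20]]], grip_n=45)

```text
t: 3.92
tcp_pos: [410.6, 322.6, 230.7]
orientation: [-180.0, -0.0, -172.4]
ft_force: [0.8, -1.2, 1.2]
gripper_width: 29.6
gripper_force: 45.0
```

advance(segments=[[[0,0,0,0,0,-0.003,20],[0,0,0,0,0,-0.005,20],[0,0,0,0,0,-0.008,20],[0,0,0,0,0,-0.015,20],[0,0,0,0,0,-0.015,20],[0,0,0,0,0,-0.02,20],[0,0,0,0,0,-0.02,20],[0,0,0,0,0,-0.02,20],[0,0,0,0,0,-0.02,20],[0,0,0,0,0,-0.02,20],[0,0,0,0,0,-0.02,20],[0,0,0,0,0,-0.014,20],[0,0,0,0,0,0,20],[0,0,0,0,0,0,20]]], grip_n=45)

```text
t: 5.08
tcp_pos: [410.4, 322.8, 411.5]
orientation: [179.9, 0.1, -172.4]
ft_force: [-0.0, -1.2, -1.7]
gripper_width: 29.7
gripper_force: 45.0
```

```bash
python3 go.py 500 0 425 -175.7
```

```text
shift [ -46.3 -331.8  -13.8] turn [0.1 0.1 3.3] | shift in target axes [ -65.1 -328.6  -13.5] from [410.4 322.8 411.5] [ 179.9    0.1 -172.4] 5.0833
```

Converted, -28 mm / 1000 = -0.028, -22 mm / 1000 = -0.022, 0.5 degrees / 90 = 0.0056.

advance(segments=[[[0,0,0.0056,-0.0015,-0.01,-0.001,20],[0,0,0.0056,-0.003,-0.022,-0.001,20],[0,0,0.0056,-0.004,-0.028,-0.001,20],[0,0,0.0056,-0.004,-0.028,-0.001,20],[0,0,0.0056,-0.004,-0.028,-0.001,20],[0,0,0.0056,-0.004,-0.028,-0.001,20],[0,0,0.0033,-0.004,-0.028,-0.001,20],[0,0,0,-0.004,-0.028,-0.001,20],[0,0,0,-0.004,-0.028,-0.001,20],[0,0,0,-0.004,-0.028,-0.001,20],[0,0,0,-0.004,-0.028,-0.001,20],[0,0,0,-0.004,-0.022,-0.001,20],[0,0,0,-0.002,-0.016,-0.001,20],[0,0,0,-0.001,-0.008,-0.001,20],[0,0,0,0,0,0,20],[0,0,0,0,0,0,20]]], grip_n=45)

```text
t: 6.42
tcp_pos: [486.7, -1.3, 424.1]
orientation: [180.0, -0.1, -175.8]
ft_force: [-0.8, 0.3, -0.8]
gripper_width: 29.2
gripper_force: 45.0
```

```bash
python3 - <<'E'
from h import *
import pickle
c=camera('wrist');pickle.dump((c,sense()),open('w2.pkl','wb'))
cv2.imwrite('pics/w2.png',cv2.resize(c['image'][:,:,::-1],(800,600),interpolation=cv2.INTER_CUBIC))
E
python3 go.py 500 0 425 -175.7
```

```text
shift [-13.2  -0.5  -0.8] turn [ 0.1 -0.1  0. ] | shift in target axes [-13.2  -0.5  -0.8] from [486.8  -0.5 424.2] [ 179.9   -0.1 -175.7] 6.4667
```

View pics/w2.png

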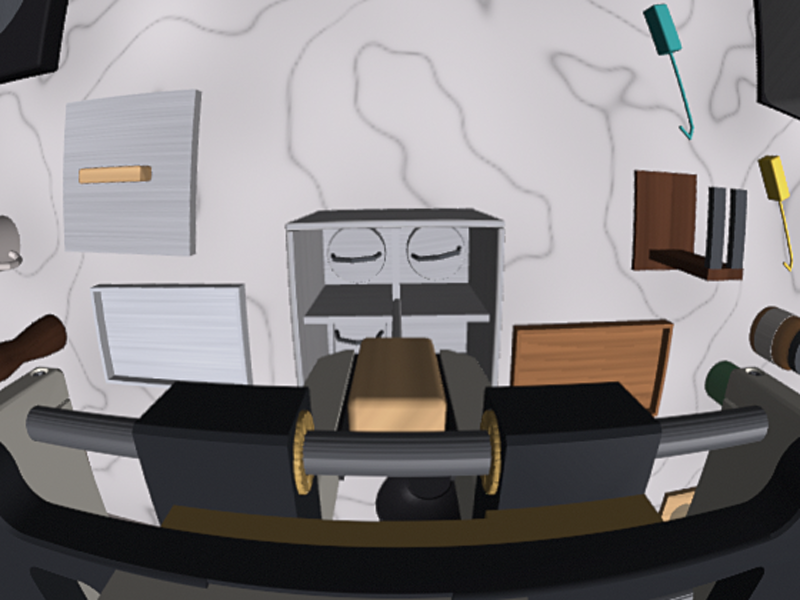

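The wrist view shows the whole scene: the lid at (132,172), the steel tray at (172,335), the wood tray at (595,365), and the bails of both near canisters as U shapes at (357,260) and (433,255). I'll enlarge the chiller.

```bash
python3 - <<'E'
import pickle,cv2
c,s=pickle.load(open('w2.pkl','rb'))
cv2.imwrite('pics/w2c.png',cv2.convertScaleAbs(cv2.resize(c['image'][140:260,195:355,::-1],None,fx=5,fy=5,interpolation=cv2.INTER_CUBIC),alpha=1.2))
E
```

```text
(no output)
```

View pics/w2c.png

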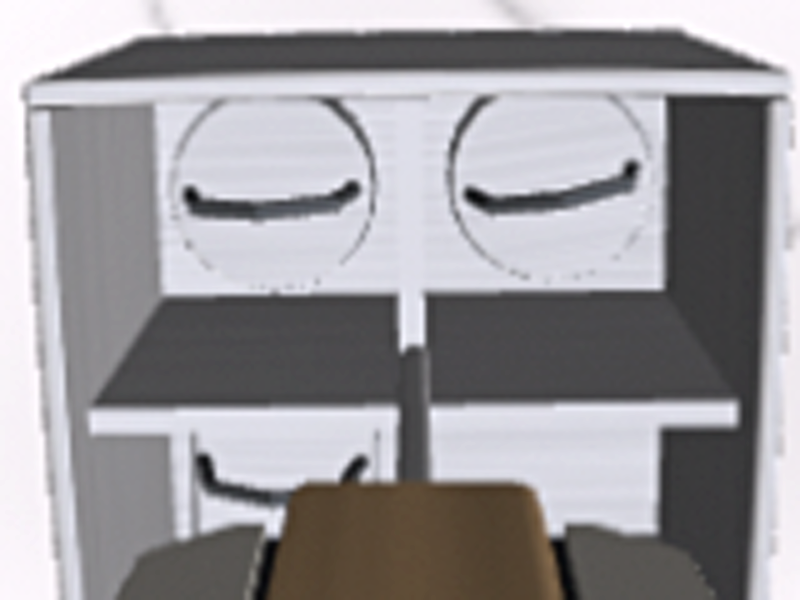

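The crop shows bail feet at (190,190)/(352,187), (475,192)/(632,172) and (205,462)/(362,465). The near rim runs from (27,86) to (790,75).

```bash
cat > fit.py <<'E'
from h import *; from scipy.optimize import least_squares
def fitpose(c,uv,L,x0,fish=True):  # planar pose x,y,yaw(deg) of model points L (world z included)
    uv=np.array(uv,float);L=np.array(L,float)
    def W(p):
        a=np.radians(p[2]);ca,sa=np.cos(a),np.sin(a)
        return np.c_[p[0]+ca*L[:,0]-sa*L[:,1],p[1]+sa*L[:,0]+ca*L[:,1],L[:,2]]
    r=least_squares(lambda p:(proj(c,W(p),fish)-uv).ravel(),x0,x_scale=[10,10,1])
    return r.x,np.abs(r.fun).max()
E
python3 - <<'E'
from fit import *
import pickle
np.set_printoptions(precision=1,suppress=True)
c,s=pickle.load(open('w2.pkl','rb'))
K=lambda pts:[((u+.5)/5-.5+195,(v+.5)/5-.5+140) for u,v in pts]
S=lambda pts:[((u+.5)*.7-.5,(v+.5)*.7-.5) for u,v in pts]
print('chiller',fitpose(c,K([(27,84),(790,72),(92,408),(738,401),(91,432),(738,426)]),[(-85,-85,155),(-85,85,155),(-3,-79,155),(-3,79,155),(3,-79,155),(3,79,155)],[520,0,4]))
for n,f1,f2,pk,ctr in (('rL',(190,190),(352,187),(268,211),(273,190)),('rR',(475,192),(632,172),(555,203),(550,186)),('sq',(205,462),(362,465),None,None)):
    uv=[f1,f2];L=[(0,-24,39),(0,24,39)]
    if pk: uv+=[pk,ctr];L+=[(0,0,73),(0,0,38)]
    print(n,fitpose(c,K(uv),L,[480,0,4]), [back(c,K([q]),z,True)[0,:2] for q,z in zip([f1,f2]+([pk,ctr] if pk else []),(39,39,73,38))])
print('lid',fitpose(c,S([(65,103),(201,91),(194,255),(64,248)]),[(-95,-95,18),(-95,95,18),(95,95,18),(95,-95,18)],[408,-331,0]))
print('steel',fitpose(c,S([(93,287),(244,285),(251,386)]),[(-65,-105,22),(-65,105,22),(65,105,22)],[604,-274,3]))
print('wood',fitpose(c,S([(513,325),(671,321)]),[(-65,-105,22),(-65,105,22)],[615,247,4]))
print('shaft',s['tcp_pos'],proj(c,[[486.8,-.5,424.2-101-20],[486.8,-.5,424.2-101-90]],True))
E
```

```text
chiller (array([522.3,   2.8,   5. ]), np.float64(4.529838023940158))
rL (array([488.5, -40.6,   4.9]), np.float64(1.0459944641081051)) [array([490.1, -65. ]), array([486.1, -17.8]), array([488.9, -39.2]), array([488.7, -40.8])]
rR (array([480.7,  39.6,  11.9]), np.float64(1.2621781328803081)) [array([484.9,  17.9]), array([475.4,  63.2]), array([481.,  38.]), array([481.6,  39.7])]
sq (array([571.9, -33.2,   3.3]), np.float64(0.04876996231584485)) [array([573.2, -57.1]), array([570.5,  -9.3])]
lid (array([ 409.8, -325.8,   -0.3]), np.float64(2.4920134860268206))
steel (array([ 603.8, -267.2,    4.4]), np.float64(2.752949834568483))
wood (array([613.2, 246.4,   4.9]), np.float64(0.140357224234549))
shaft [486.8  -0.5 424.2] [[276.8 240.6]
 [276.8 213.2]]
```

```bash
python3 - <<'E'
from fit import *
import pickle
np.set_printoptions(precision=1,suppress=True)
c,s=pickle.load(open('w2.pkl','rb'))
K=lambda pts:[((u+.5)/5-.5+195,(v+.5)/5-.5+140) for u,v in pts]
for z in(155,): print(z,back(c,K([(27,84),(790,72),(30,105),(790,97),(48,106),(768,98),(50,590),(772,590)]),z,True)[:,:2])
for z in(155,125,100): print(z,back(c,K([(92,408),(738,401),(91,432),(738,426)]),z,True)[:,:2])
print(back(c,K([(160,295),(398,293),(425,293),(667,290)]),6,True))
# hook shaft / handle
print('cam',-np.array(c['R']).T@np.array(c['t']))
print(K([(413,348),(427,348),(400,348)]))
E
```

```text
155 [[449.6 -87.9]
 [434.7  79. ]
 [454.2 -87. ]
 [440.2  79.6]
 [454.3 -82.9]
 [440.9  74.6]
 [568.7 -80.6]
 [556.1  90.6]]
155 [[522.6 -70.9]
 [510.2  76. ]
 [528.4 -71. ]
 [516.1  76.7]]
125 [[532.  -76.5]
 [518.4  82.9]
 [538.2 -76.6]
 [524.9  83.8]]
100 [[539.7 -81.1]
 [525.3  88.8]
 [546.4 -81.2]
 [532.2  89.7]]
[[529.8 -77.3   6. ]
 [523.8  -1.9   6. ]
 [523.2   6.5   6. ]
 [516.4  83.1   6. ]]
cam [413.4  -5.9 506.2]
[(277.2, 209.2), (280.0, 209.2), (274.6, 209.2)]
```

```bash
python3 - <<'E'
from fit import *
import pickle
from scipy.spatial.transform import Rotation as Ro
np.set_printoptions(precision=1,suppress=True)
c,s=pickle.load(open('w2.pkl','rb'))
t=np.array(s['tcp_pos']);a=np.radians(4.3)
for dx in(-3,0,3):
    L=np.array([(0,0,-60),(0,0,-94),(8,0,-106),(18,0,-91)],float);L[:,0]+=dx
    W=np.c_[t[0]+np.cos(a)*L[:,0],t[1]+np.sin(a)*L[:,0],t[2]-100.7+L[:,2]]
    p=proj(c,W,True);print(dx,((p-[195,140]+.5)*5-.5).round(0).tolist())
E
python3 go.py 545 -34.8 425 -176.7 
```

```text
-3 [[411.0, 400.0], [411.0, 346.0], [412.0, 372.0], [412.0, 449.0]]
0 [[412.0, 418.0], [411.0, 362.0], [412.0, 387.0], [412.0, 465.0]]
3 [[412.0, 437.0], [411.0, 379.0], [412.0, 403.0], [412.0, 481.0]]
shift [-55.5 -38.7  -0.9] turn [ 0.1 -0.1  1. ] | shift in target axes [-56.2 -37.6  -0.8] from [486.8  -0.5 424.2] [ 179.9   -0.1 -175.7] 6.4667
```

Converted, -14 mm / 1000 = -0.014, -12 mm / 1000 = -0.012, 0.5 degrees / 90 = 0.0056.

advance(segments=[[[0,0,0.0056,-0.008,-0.006,0,20],[0,0,0.0056,-0.014,-0.01,0,20],[0,0,0,-0.014,-0.01,0,20],[0,0,0,-0.012,-0.008,0,20],[0,0,0,-0.0075,-0.0047,0,20],[0,0,0,0,0,0,20],[0,0,0,0,0,0,20],[0,0,0,0,0,0,20]]], grip_n=45)

```text
t: 7.13
tcp_pos: [544.5, -35.9, 424.6]
orientation: [180.0, -0.1, -176.7]
ft_force: [0.0, 0.6, -1.1]
gripper_width: 29.5
gripper_force: 45.0
```

```bash
python3 go.py 544.9 -34.8 254 -176.7
```

```text
shift [ -0.6   1.  170.6] turn [ 0.  -0.1  0. ] | shift in target axes [ -0.4   1.1 170.6] from [544.5 -35.9 424.6] [ 180.    -0.1 -176.7] 7.1333
```

Converted, 25 mm / 1000 = 0.025, 20 mm / 1000 = 0.02.

advance(segments=[[[0,0,0,-0.0005,0.001,0.01,20],[0,0,0,0,0,0.02,20],[0,0,0,0,0,0.025,20],[0,0,0,0,0,0.025,20],[0,0,0,0,0,0.025,20],[0,0,0,0,0,0.02,20],[0,0,0,0,0,0.015,20],[0,0,0,0,0,0.01,20],[0,0,0,0,0,0.01,20],[0,0,0,0,0,0.006,20],[0,0,0,0,0,0.0046,20],[0,0,0,0,0,0,20],[0,0,0,0,0,0,20],[0,0,0,0,0,0,20]]], grip_n=45)

```text
t: 8.3
tcp_pos: [545.9, -35.9, 254.9]
orientation: [-180.0, 0.1, -176.7]
ft_force: [0.1, -0.5, -1.1]
gripper_width: 29.7
gripper_force: 45.0
```

advance(segments=[[[0,0,0,-0.003,0,0,20],[0,0,0,-0.004,0,0,20],[0,0,0,-0.004,0,0,20],[0,0,0,-0.004,0,0,20],[0,0,0,-0.004,0,0,20],[0,0,0,0,0,0,20],[0,0,0,0,0,0,20]]], grip_n=45)

```text
t: 8.88
tcp_pos: [564.6, -34.7, 254.0]
orientation: [-180.0, -0.0, -176.7]
ft_force: [-0.5, -0.0, -0.7]
gripper_width: 29.5
gripper_force: 45.0
```

advance(segments=[[[0,0,0,0,0,-0.004,20],[0,0,0,0,0,-0.004,20],[0,0,0,0,0,-0.004,20],[0,0,0,0,0,-0.004,20],[0,0,0,0,0,-0.004,20],[0,0,0,0,0,-0.004,20],[0,0,0,0,0,-0.004,20],[0,0,0,0,0,-0.004,20],[0,0,0,0,0,0,20],[0,0,0,0,0,0,20],[0,0,0,0,0,0,20]]], grip_n=45)

```text
t: 9.8
tcp_pos: [564.2, -34.7, 286.0]
orientation: [180.0, -0.0, -176.7]
ft_force: [-0.4, -0.3, -2.5]
gripper_width: 30.0
gripper_force: 45.0
```

Converted, -16 mm / 1000 = -0.016, -14 mm / 1000 = -0.014.

advance(segments=[[[0,0,0,0,0,-0.006,20],[0,0,0,0,0,-0.01,20],[0,0,0,0,0,-0.014,20],[0,0,0,0,0,-0.016,20],[0,0,0,0,0,-0.016,20],[0,0,0,0,0,-0.016,20],[0,0,0,0,0,-0.016,20],[0,0,0,0,0,-0.016,20],[0,0,0,0,0,-0.016,20],[0,0,0,0,0,-0.014,20],[0,0,0,0,0,-0.01,20],[0,0,0,0,0,-0.008,20],[0,0,0,0,0,-0.004,20],[0,0,0,0,0,0,20],[0,0,0,0,0,0,20],[0,0,0,0,0,0,20]]], grip_n=45)

```text
t: 11.13
tcp_pos: [564.1, -34.7, 447.3]
orientation: [180.0, -0.1, -176.7]
ft_force: [-0.2, 0.2, -3.5]
gripper_width: 29.9
gripper_force: 45.0
```

```bash
python3 - <<'E'
from h import *
import pickle
c=camera('wrist');pickle.dump((c,sense()),open('w3.pkl','wb'))
cv2.imwrite('pics/w3.png',cv2.resize(c['image'][:,:,::-1],(800,600),interpolation=cv2.INTER_CUBIC))
E
```

```text
(no output)
```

View pics/w3.png

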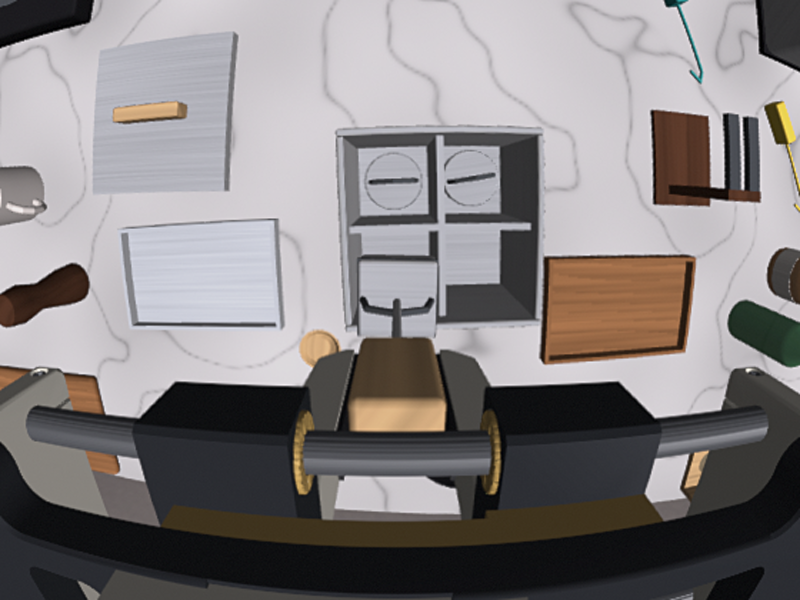

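The picture shows the square canister hanging on the hook at (397,300). The steel tray's corners are (121,228), (278,220), (283,328) and (130,329). Both rounds are still in the chiller.

```bash
python3 - <<'E'
from fit import *
import pickle
np.set_printoptions(precision=1,suppress=True)
c,s=pickle.load(open('w3.pkl','rb'))
S=lambda pts:[((u+.5)*.7-.5,(v+.5)*.7-.5) for u,v in pts]
T=[(-65,-105,22),(-65,105,22),(65,105,22),(65,-105,22)]
print('steel',fitpose(c,S([(121,228),(278,220),(283,328),(130,329)]),T,[604,-274,3]))
print('wood',fitpose(c,S([(544,257),(694,256),(687,351),(542,363)]),T,[615,247,4]))
print('lid',fitpose(c,S([(99,50),(238,32),(229,190),(93,191)]),[(-95,-95,18),(-95,95,18),(95,95,18),(95,-95,18)],[408,-331,0]))
print('chiller',fitpose(c,S([(336,129),(544,129),(540,326),(346,328)]),[(-85,-85,155),(-85,85,155),(85,85,155),(85,-85,155)],[525,3,4]))
B=lambda p,z:back(c,S(p),z,True)[:,:2]
print('rL',B([(366.5,181.5),(420,180)],39),B([(394,181)],73),B([(394,181)],38)); print('rR',B([(446,182),(497,174.5)],39),B([(471,179)],73),B([(471,178)],38))
E
python3 go.py 591.5 -217 448 -176
```

```text
steel (array([ 606.8, -268.9,    3.3]), np.float64(1.6003887340355618))
wood (array([615.5, 249.3,   6.1]), np.float64(2.2792800480315805))
lid (array([ 409.5, -325.5,    0.1]), np.float64(2.13934855608575))
chiller (array([525.8,   3.2,   4.6]), np.float64(2.3400557925549776))
rL [[491.2 -68.9]
 [486.5 -13.2]] [[489.3 -40.1]] [[489.2 -40.3]]
rR [[486.7  14.2]
 [474.   68.1]] [[482.  35.]] [[480.3  40.5]]
shift [ -17.  -183.5   -0.8] turn [ 0.  -0.1 -0.7] | shift in target axes [ -14.6 -183.7   -0.7] from [564.1 -34.7 447.3] [ 180.    -0.1 -176.7] 11.1833
```

```bash
python3 go.py 595 -219 448 -176.5
```

```text
shift [ -20.4 -185.7   -0.8] turn [ 0.  -0.1 -0.2] | shift in target axes [ -19.6 -185.8   -0.7] from [564.1 -34.7 447.3] [ 180.    -0.1 -176.7] 11.1833
```

The rows are not in the units I measure in: shifts go in shares of 1000 mm and turns go in shares of 90 degrees. I convert before sending: -17 mm / 1000 = -0.017, -15 mm / 1000 = -0.015.

advance(segments=[[[0,0,0,0,-0.004,0,20],[0,0,0,-0.001,-0.008,0,20],[0,0,0,-0.002,-0.012,0,20],[0,0,0,-0.002,-0.015,0,20],[0,0,0,-0.002,-0.017,0,20],[0,0,0,-0.002,-0.017,0,20],[0,0,0,-0.002,-0.017,0,20],[0,0,0,-0.002,-0.017,0,20],[0,0,0,-0.002,-0.017,0,20],[0,0,0,-0.002,-0.017,0,20],[0,0,0,-0.002,-0.015,0,20],[0,0,0,-0.001,-0.012,0,20],[0,0,0,0,-0.009,0,20],[0,0,0,0,-0.0057,0,20],[0,0,0,0,-0.003,0,20],[0,0,0,0,0,0,20],[0,0,0,0,0,0,20],[0,0,0,0,0,0,20],[0,0,0,0,0,0,20]]], grip_n=45)

```text
t: 12.77
tcp_pos: [595.1, -217.9, 448.3]
orientation: [180.0, 0.0, -176.6]
ft_force: [0.6, 1.2, -4.0]
gripper_width: 29.8
gripper_force: 45.0
```

advance(segments=[[[0,0,0,0,0,0.006,20],[0,0,0,0,0,0.012,20],[0,0,0,0,0,0.016,20],[0,0,0,0,0,0.018,20],[0,0,0,0,0,0.018,20],[0,0,0,0,0,0.018,20],[0,0,0,0,0,0.018,20],[0,0,0,0,0,0.016,20],[0,0,0,0,0,0.012,20],[0,0,0,0,0,0.01,20],[0,0,0,0,0,0.006,20],[0,0,0,0,0,0.004,20],[0,0,0,0,0,0.004,20],[0,0,0,0,0,0.003,20],[0,0,0,0,0,0,20],[0,0,0,0,0,0,20],[0,0,0,0,0,0,20],[0,0,0,0,0,0,20]]], grip_n=45)

```text
t: 14.27
tcp_pos: [595.1, -219.1, 287.7]
orientation: [-180.0, 0.1, -176.7]
ft_force: [0.5, -1.2, -2.8]
gripper_width: 29.7
gripper_force: 45.0
```

```bash
python3 go.py 595 -219 269 -176.5
```

```text
shift [ 0.1  0.1 18.7] turn [-0.   0.1 -0.2] | shift in target axes [ 0.1  0.1 18.7] from [ 595.1 -219.1  287.7] [-180.     0.1 -176.7] 14.2667
```

Converted, 4 mm / 1000 = 0.004, 3 mm / 1000 = 0.003.

advance(segments=[[[0,0,0,0,0,0.003,20],[0,0,0,0,0,0.004,20],[0,0,0,0,0,0.003,20],[0,0,0,0,0,0.002,20],[0,0,0,0,0,0.002,20],[0,0,0,0,0,0.002,20],[0,0,0,0,0,0.002,20],[0,0,0,0,0,0.002,20],[0,0,0,0,0,0.002,20],[0,0,0,0,0,0.002,20],[0,0,0,0,0,0.003,20],[0,0,0,0,0,0.003,20],[0,0,0,0,0,0.002,20],[0,0,0,0,0,0.002,20],[0,0,0,0,0,0,20],[0,0,0,0,0,0,20],[0,0,0,0,0,0,20]]], grip_n=45)

```text
t: 15.68
tcp_pos: [595.0, -218.7, 252.9]
orientation: [180.0, 0.0, -176.7]
ft_force: [-1.0, -0.7, -2.2]
gripper_width: 29.8
gripper_force: 45.0
```

advance(segments=[[[0,0,0,0.003,0,0,20],[0,0,0,0.004,0,0,20],[0,0,0,0.004,0,0,20],[0,0,0,0.004,0,0,20],[0,0,0,0.004,0,0,20],[0,0,0,0.004,0,0,20],[0,0,0,0,0,0,20],[0,0,0,0,0,0,20],[0,0,0,0,0,-0.004,20],[0,0,0,0,0,-0.008,20],[0,0,0,0,0,-0.008,20],[0,0,0,0,0,-0.008,20],[0,0,0,0,0,-0.008,20],[0,0,0,0,0,0,20],[0,0,0,0,0,0,20]]], grip_n=45)

```text
t: 16.93
tcp_pos: [572.2, -220.4, 290.1]
orientation: [-180.0, 0.1, -176.7]
ft_force: [1.1, -0.2, -2.0]
gripper_width: 29.8
gripper_force: 45.0
```

Converted, -24 mm / 1000 = -0.024, -20 mm / 1000 = -0.02.

advance(segments=[[[0,0,0,0,0,-0.01,20],[0,0,0,0,0,-0.018,20],[0,0,0,0,0,-0.024,20],[0,0,0,0,0,-0.024,20],[0,0,0,0,0,-0.024,20],[0,0,0,0,0,-0.02,20],[0,0,0,0,0,-0.012,20],[0,0,0,0,0,-0.006,20],[0,0,0,0,0,0,20],[0,0,0,0,0,0,20]]], grip_n=45)

```text
t: 17.77
tcp_pos: [571.7, -220.2, 426.6]
orientation: [180.0, -0.1, -176.7]
ft_force: [-0.4, 0.4, -1.4]
gripper_width: 29.8
gripper_force: 45.0
```

```bash
python3 go.py 462.1 -42.8 425 -175
python3 - <<'E'
from h import *
import pickle
c=camera('wrist');pickle.dump((c,sense()),open('w4.pkl','wb'))
cv2.imwrite('pics/w4.png',cv2.resize(c['image'][:,:,::-1],(800,600),interpolation=cv2.INTER_CUBIC))
E
```

```text
shift [ 99.3 183.4   1.8] turn [ 0.  -0.1 -1.7] | shift in target axes [ 93.7 186.3   1.6] from [ 571.7 -220.2  426.6] [ 180.    -0.1 -176.7] 17.7667
```

View pics/w4.png

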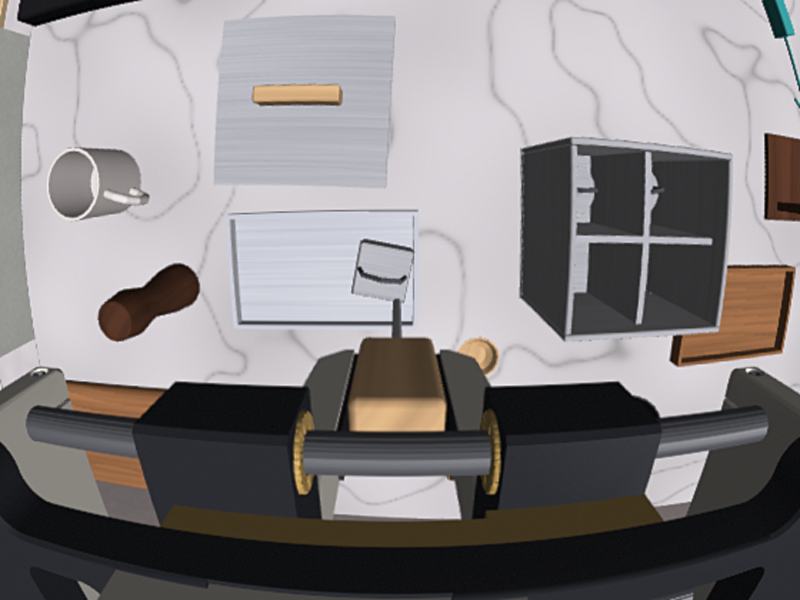

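The square canister stands in the steel tray, with its top's corners at (363,239), (413,248), (402,302) and (352,290). I'll check its position.

```bash
python3 - <<'E'
from fit import *
import pickle
np.set_printoptions(precision=1,suppress=True)
c,s=pickle.load(open('w4.pkl','rb'))
S=lambda pts:[((u+.5)*.7-.5,(v+.5)*.7-.5) for u,v in pts]
print('sq',fitpose(c,S([(363,239),(413,248),(402,302),(352,290)]),[(-28,-28,37),(-28,28,37),(28,28,37),(28,-28,37)],[603,-219,3]))
print('steel',fitpose(c,S([(231,214),(418,211),(413,325),(240,328)]),[(-65,-105,22),(-65,105,22),(65,105,22),(65,-105,22)],[604,-274,3]))
print('lid',fitpose(c,S([(221,19),(395,16),(387,187),(215,184)]),[(-95,-95,18),(-95,95,18),(95,95,18),(95,-95,18)],[408,-331,0]))
E
```

```text
sq (array([ 589.1, -232.3,   -8.8]), np.float64(1.2667499099253803))
steel (array([ 596.1, -297.7,    3.4]), np.float64(4.292236826065505))
lid (array([ 409.5, -329.3,    0.6]), np.float64(1.6445060121003223))
```

Converted, 26 mm / 1000 = 0.026, 24 mm / 1000 = 0.024, -0.9 degrees / 90 = -0.01.

advance(segments=[[[0,0,0,0.005,0.009,0,20],[0,0,0,0.01,0.018,0,20],[0,0,0,0.014,0.026,0,20],[0,0,0,0.014,0.026,0,20],[0,0,0,0.014,0.026,0,20],[0,0,0,0.014,0.026,0,20],[0,0,0,0.012,0.024,0,20],[0,0,0,0.01,0.017,0,20],[0,0,0,0.0063,0.0114,0,20],[0,0,-0.01,0,0,0,20],[0,0,-0.01,0,0,0,20],[0,0,0,0,0,0,20],[0,0,0,0,0,0,20],[0,0,0,0,0,0,20]]], grip_n=45)

```text
t: 18.98
tcp_pos: [462.7, -44.0, 426.8]
orientation: [-180.0, -0.0, -175.1]
ft_force: [-0.5, 0.1, -1.2]
gripper_width: 29.6
gripper_force: 45.0
```

```bash
python3 go.py 462.1 -42.8 259 -175
python3 - <<'E'
from fit import *
import pickle
np.set_printoptions(precision=1,suppress=True)
c,s=pickle.load(open('w4.pkl','rb'))
S=lambda pts:[((u+.5)*.7-.5,(v+.5)*.7-.5) for u,v in pts]
print(back(c,S([(231,214),(418,211),(413,325),(240,328)]),22,True)[:,:2], back(c,S([(363,239),(413,248),(402,302),(352,290)]),37,True)[:,:2])
c=camera('wrist');pickle.dump((c,sense()),open('w5.pkl','wb'))
cv2.imwrite('pics/w5.png',cv2.convertScaleAbs(np.vstack([cv2.resize(c['image'][110:260,180:400,::-1],None,fx=3.6,fy=3.6,interpolation=cv2.INTER_CUBIC)]),alpha=1.2))
E
```

```text
shift [  0.4   1.3 167.8] turn [-0.  -0.  -0.1] | shift in target axes [  0.5   1.2 167.8] from [462.7 -44.  426.8] [-180.    -0.  -175.1] 18.9833
[[ 537.5 -401. ]
 [ 527.  -198.8]
 [ 651.4 -196. ]
 [ 667.1 -392.8]] [[ 557.9 -253.8]
 [ 564.4 -202.3]
 [ 622.1 -210.1]
 [ 612.  -263.1]]
```

View pics/w5.png

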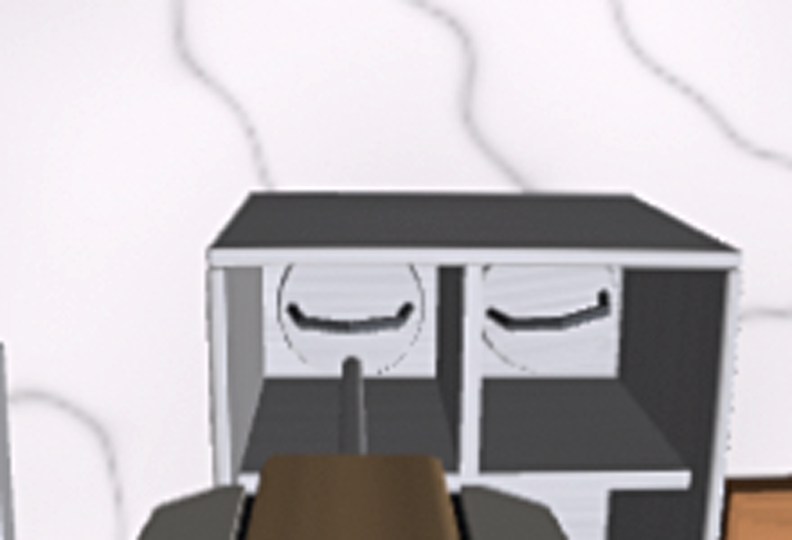

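The rounds are unmoved in the near wells and the hook is above rL. The steel tray was knocked about 25-30 mm towards -y, and its canister is still upright in it. I'm descending now.

Converted, 25 mm / 1000 = 0.025, 20 mm / 1000 = 0.02.

advance(segments=[[[0,0,0,0,0.0006,0.01,20],[0,0,0,0,0.0006,0.02,20],[0,0,0,0,0,0.025,20],[0,0,0,0,0,0.025,20],[0,0,0,0,0,0.025,20],[0,0,0,0,0,0.02,20],[0,0,0,0,0,0.015,20],[0,0,0,0,0,0.01,20],[0,0,0,0,0,0.008,20],[0,0,0,0,0,0.006,20],[0,0,0,0,0,0.0038,20],[0,0,0,0,0,0,20],[0,0,0,0,0,0,20],[0,0,0,0,0,0,20]]], grip_n=45)

```text
t: 20.2
tcp_pos: [462.7, -41.7, 259.9]
orientation: [-180.0, 0.1, -174.9]
ft_force: [0.5, -1.0, -1.4]
gripper_width: 29.8
gripper_force: 45.0
```

advance(segments=[[[0,0,0,-0.0025,0,0.002,20],[0,0,0,-0.0025,0,0.002,20],[0,0,0,-0.004,0,0.001,20],[0,0,0,-0.004,0,0,20],[0,0,0,-0.004,0,0,20],[0,0,0,-0.002,0,0,20],[0,0,0,0,0,0,20],[0,0,0,0,0,0,20]]], grip_n=45)

```text
t: 20.87
tcp_pos: [481.3, -40.0, 254.3]
orientation: [-180.0, -0.0, -174.9]
ft_force: [-0.7, -0.2, -0.7]
gripper_width: 29.5
gripper_force: 45.0
```

advance(segments=[[[0,0,0,0,0,-0.004,20],[0,0,0,0,0,-0.004,20],[0,0,0,0,0,-0.004,20],[0,0,0,0,0,-0.004,20],[0,0,0,0,0,-0.004,20],[0,0,0,0,0,-0.004,20],[0,0,0,0,0,-0.004,20],[0,0,0,0,0,-0.004,20],[0,0,0,0,0,0,20],[0,0,0,0,0,0,20],[0,0,0,0,0,0,20]]], grip_n=45)

```text
t: 21.78
tcp_pos: [481.0, -40.0, 286.2]
orientation: [180.0, -0.0, -174.9]
ft_force: [0.2, -0.2, -3.8]
gripper_width: 29.7
gripper_force: 45.0
```

Converted, -16 mm / 1000 = -0.016, -14 mm / 1000 = -0.014.

advance(segments=[[[0,0,0,0,0,-0.006,20],[0,0,0,0,0,-0.01,20],[0,0,0,0,0,-0.014,20],[0,0,0,0,0,-0.016,20],[0,0,0,0,0,-0.016,20],[0,0,0,0,0,-0.016,20],[0,0,0,0,0,-0.016,20],[0,0,0,0,0,-0.016,20],[0,0,0,0,0,-0.016,20],[0,0,0,0,0,-0.014,20],[0,0,0,0,0,-0.01,20],[0,0,0,0,0,-0.008,20],[0,0,0,0,0,-0.004,20],[0,0,0,0,0,0,20],[0,0,0,0,0,0,20]]], grip_n=45)

```text
t: 23.03
tcp_pos: [480.9, -40.0, 447.9]
orientation: [180.0, -0.1, -174.9]
ft_force: [-0.3, -0.6, -3.6]
gripper_width: 29.7
gripper_force: 45.0
```

```bash
python3 go.py 601.7 297 448 -174.5
```

```text
shift [-150.   325.    -0.2] turn [ 0.  -0.1 -0.4] | shift in target axes [-152.5  323.9   -0.1] from [480.9 -40.  447.9] [ 180.    -0.1 -174.9] 23.0333
```

Converted, 20 mm / 1000 = 0.02, -9.23 mm / 1000 = -0.0092.

advance(segments=[[[0,0,0,-0.0023,0.005,0,20],[0,0,0,-0.0046,0.01,0,20],[0,0,0,-0.0069,0.015,0,20],[0,0,0,-0.0083,0.018,0,20],[0,0,0,-0.0092,0.02,0,20],[0,0,0,-0.0092,0.02,0,20],[0,0,0,-0.0092,0.02,0,20],[0,0,0,-0.0092,0.02,0,20],[0,0,0,-0.0092,0.02,0,20],[0,0,0,-0.0092,0.02,0,20],[0,0,0,-0.0092,0.02,0,20],[0,0,0,-0.0092,0.02,0,20],[0,0,0,-0.0092,0.02,0,20],[0,0,0,-0.0092,0.02,0,20],[0,0,0,-0.0092,0.02,0,20],[0,0,0,-0.0092,0.02,0,20],[0,0,0,-0.0074,0.016,0,20],[0,0,0,-0.0051,0.011,0,20],[0,0,0,-0.0032,0.007,0,20],[0,0,0,-0.0014,0.003,0,20]]], grip_n=45)

```text
t: 24.7
tcp_pos: [601.4, 299.6, 446.8]
orientation: [180.0, -0.1, -174.8]
ft_force: [-0.2, 0.2, -4.2]
gripper_width: 29.7
gripper_force: 45.0
```

advance(segments=[[[0,0,0,0,0,0,20],[0,0,0,0,0,0,20],[0,0,0,0,0,0,20],[0,0,0,0,0,0,20]]])

```text
t: 25.03
tcp_pos: [602.0, 295.8, 448.8]
orientation: [-180.0, 0.0, -175.0]
ft_force: [0.7, 0.1, -3.5]
gripper_width: 29.7
gripper_force: 45.0
```

```bash
python3 go.py 601.7 297 448 -174.5
python3 - <<'E'
from h import *
import pickle
c=camera('wrist');pickle.dump((c,sense()),open('w6.pkl','wb'))
cv2.imwrite('pics/w6.png',cv2.resize(c['image'][:,:,::-1],(800,600),interpolation=cv2.INTER_CUBIC))
E
```

```text
shift [0.2 1.2 0.8] turn [-0.   0.  -0.5] | shift in target axes [0.2 1.2 0.8] from [602.  295.8 448.8] [-180.    0. -175.] 25.0333
```

View pics/w6.png

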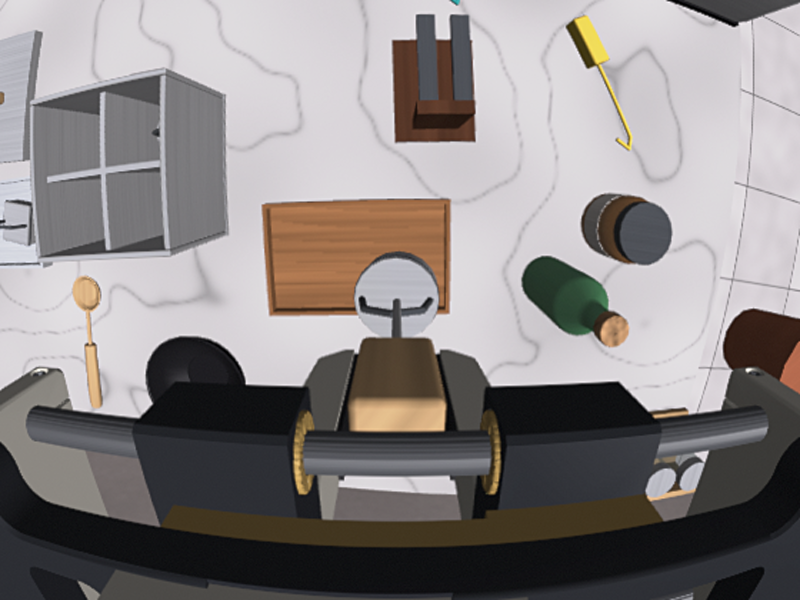

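The wood tray's corners are (263,205), (450,199), (449,313) and (270,315), and the round canister hangs over the tray's +y half.

```bash
python3 - <<'E'
from fit import *
import pickle
np.set_printoptions(precision=1,suppress=True)
c,s=pickle.load(open('w6.pkl','rb'))
S=lambda pts:[((u+.5)*.7-.5,(v+.5)*.7-.5) for u,v in pts]
P=S([(263,205),(450,199),(449,313),(270,315)])
print('wood',fitpose(c,P,[(-65,-105,22),(-65,105,22),(65,105,22),(65,-105,22)],[604,250,3]),back(c,P,22,True)[:,:2])
E
```

```text
wood (array([617.3, 253.3,   5.8]), np.float64(0.9009074487784687)) [[564.2 143.8]
 [542.2 350.3]
 [670.9 363.2]
 [691.6 156. ]]
```

Converted, 18 mm / 1000 = 0.018, 16 mm / 1000 = 0.016.

advance(segments=[[[0,0,0,-0.001,0.002,0.006,20],[0,0,0,-0.001,0.002,0.012,20],[0,0,0,0,0,0.016,20],[0,0,0,0,0,0.018,20],[0,0,0,0,0,0.018,20],[0,0,0,0,0,0.018,20],[0,0,0,0,0,0.018,20],[0,0,0,0,0,0.016,20],[0,0,0,0,0,0.012,20],[0,0,0,0,0,0.01,20],[0,0,0,0,0,0.006,20],[0,0,0,0,0,0.004,20],[0,0,0,0,0,0.004,20],[0,0,0,0,0,0.003,20],[0,0,0,0,0,0,20],[0,0,0,0,0,0,20],[0,0,0,0,0,0,20]]], grip_n=45)

```text
t: 26.5
tcp_pos: [603.8, 301.2, 288.0]
orientation: [180.0, 0.1, -174.9]
ft_force: [0.1, 0.8, -3.1]
gripper_width: 29.7
gripper_force: 45.0
```

advance(segments=[[[0,0,0,0,0,0.003,20],[0,0,0,0,0,0.004,20],[0,0,0,0,0,0.003,20],[0,0,0,0,0,0.002,20],[0,0,0,0,0,0.002,20],[0,0,0,0,0,0.002,20],[0,0,0,0,0,0.002,20],[0,0,0,0,0,0.002,20],[0,0,0,0,0,0.002,20],[0,0,0,0,0,0.002,20],[0,0,0,0,0,0.003,20],[0,0,0,0,0,0.003,20],[0,0,0,0,0,0.002,20],[0,0,0,0,0,0.002,20],[0,0,0,0,0,0,20],[0,0,0,0,0,0,20],[0,0,0,0,0,0,20]]], grip_n=45)

```text
t: 27.92
tcp_pos: [603.6, 301.2, 253.4]
orientation: [180.0, 0.0, -174.9]
ft_force: [-0.1, -0.3, -0.9]
gripper_width: 29.8
gripper_force: 45.0
```

Released; backing out, raising, and heading for rR at (481,40) with yaw 12.3.

Converted, -24 mm / 1000 = -0.024, -20 mm / 1000 = -0.02.

advance(segments=[[[0,0,0,0.003,0,0,20],[0,0,0,0.004,0,0,20],[0,0,0,0.004,0,0,20],[0,0,0,0.004,0,0,20],[0,0,0,0.004,0,0,20],[0,0,0,0.004,0,0,20],[0,0,0,0,0,0,20],[0,0,0,0,0,-0.004,20],[0,0,0,0,0,-0.01,20],[0,0,0,0,0,-0.018,20],[0,0,0,0,0,-0.024,20],[0,0,0,0,0,-0.024,20],[0,0,0,0,0,-0.024,20],[0,0,0,0,0,-0.024,20],[0,0,0,0,0,-0.02,20],[0,0,0,0,0,-0.014,20],[0,0,0,0,0,-0.008,20],[0,0,0,0,0,0,20],[0,0,0,0,0,0,20]]], grip_n=45)

```text
t: 29.5
tcp_pos: [580.6, 299.0, 423.4]
orientation: [-180.0, 0.0, -175.0]
ft_force: [-0.8, -0.3, -1.7]
gripper_width: 29.8
gripper_force: 45.0
```

```bash
python3 go.py 454.6 34.2 425 -167.7
```

```text
shift [ 148.8 -252.6   -1.6] turn [-0.   0.  -7.3] | shift in target axes [ 179.5 -231.8   -1.6] from [580.6 299.  423.4] [-180.    0. -175.] 29.5
```

Converted, -26 mm / 1000 = -0.026, 15.3 mm / 1000 = 0.0153, -3.7 degrees / 90 = -0.0411.

advance(segments=[[[0,0,0,0.0059,-0.01,0,20],[0,0,0,0.0118,-0.02,0,20],[0,0,0,0.0153,-0.026,0,20],[0,0,0,0.0153,-0.026,0,20],[0,0,0,0.0153,-0.026,0,20],[0,0,0,0.0153,-0.026,0,20],[0,0,0,0.0153,-0.026,0,20],[0,0,0,0.0153,-0.026,0,20],[0,0,0,0.0153,-0.026,0,20],[0,0,0,0.0118,-0.02,0,20],[0,0,0,0.0071,-0.012,0,20],[0,0,0,0.0051,-0.0086,0,20],[0,0,-0.04,0,0,0,20],[0,0,-0.0411,0,0,0,20],[0,0,0,0,0,0,20],[0,0,0,0,0,0,20],[0,0,0,0,0,0,20],[0,0,0,0,0,0,20]]], grip_n=45)

```text
t: 31.0
tcp_pos: [454.7, 34.7, 423.0]
orientation: [180.0, -0.0, -167.7]
ft_force: [0.0, -0.8, -1.6]
gripper_width: 29.5
gripper_force: 45.0
```

```bash
python3 go.py 454.6 34.2 259 -167.7
python3 - <<'E'
from h import *
import pickle
c=camera('wrist');pickle.dump((c,sense()),open('w7.pkl','wb'))
cv2.imwrite('pics/w7.png',cv2.resize(c['image'][:,:,::-1],(800,600),interpolation=cv2.INTER_CUBIC))
E
```

```text
shift [  0.1  -0.5 164. ] turn [ 0. -0.  0.] | shift in target axes [  0.2  -0.5 164. ] from [454.7  34.7 423. ] [ 180.    -0.  -167.7] 31.0
```

View pics/w7.png

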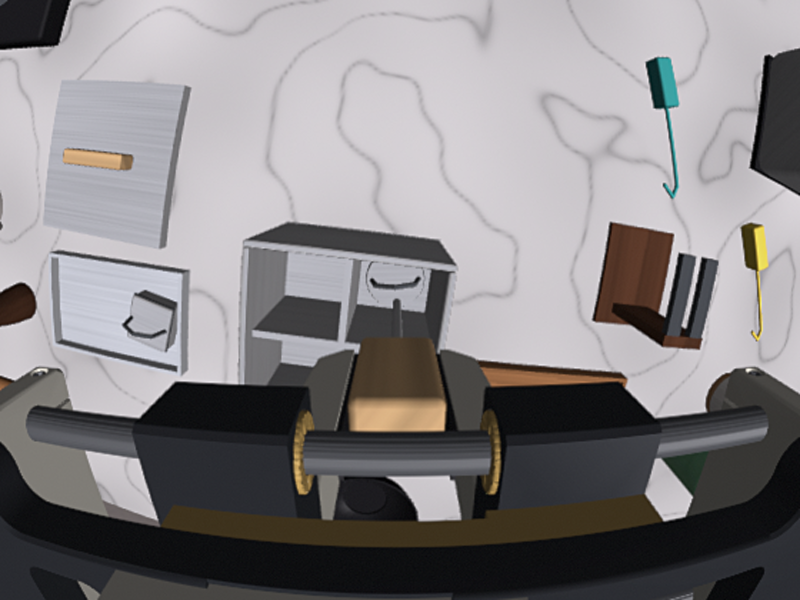

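The rR bail is centred on the shaft (feet (370,281) and (423,280), shaft column 397). The three other wells are empty and the hook is aligned, so I'm descending.

Converted, 25 mm / 1000 = 0.025, 20 mm / 1000 = 0.02.

```bash
python3 - <<'E'
from fit import *
import pickle
np.set_printoptions(precision=1,suppress=True)
c,s=pickle.load(open('w7.pkl','rb'))
S=lambda pts:[((u+.5)*.7-.5,(v+.5)*.7-.5) for u,v in pts]
print(fitpose(c,S([(371,281),(422,279.5),(397,291)]),[(0,-24,39),(0,24,39),(0,0,73)],[481,40,12]),back(c,S([(397,291)]),73,True))
E
```

```text
(array([481.6,  42.4,  14. ]), np.float64(1.6135537781462403)) [[483.6  43.1  73. ]]
```

advance(segments=[[[0,0,0,0,0,0.01,20],[0,0,0,0,0,0.02,20],[0,0,0,0,0,0.025,20],[0,0,0,0,0,0.025,20],[0,0,0,0,0,0.025,20],[0,0,0,0,0,0.02,20],[0,0,0,0,0,0.015,20],[0,0,0,0,0,0.01,20],[0,0,0,0,0,0.007,20],[0,0,0,0,0,0.005,20],[0,0,0,0,0,0.002,20],[0,0,0,0,0,0,20],[0,0,0,0,0,0,20],[0,0,0,0,0,0,20]]], grip_n=45)

```text
t: 32.22
tcp_pos: [455.1, 34.4, 260.0]
orientation: [-180.0, 0.1, -167.6]
ft_force: [-0.1, -0.4, -0.6]
gripper_width: 30.0
gripper_force: 45.0
```

Converted, -4 mm / 1000 = -0.004, -2.5 mm / 1000 = -0.0025.

advance(segments=[[[0,0,0,-0.0025,0.0005,0.0025,20],[0,0,0,-0.0025,0.0005,0.0025,20],[0,0,0,-0.004,0,0.001,20],[0,0,0,-0.004,0,0,20],[0,0,0,-0.004,0,0,20],[0,0,0,-0.0025,0,0,20],[0,0,0,0,0,0,20],[0,0,0,0,0,0,20]]], grip_n=45)

```text
t: 32.88
tcp_pos: [473.6, 39.5, 253.3]
orientation: [-180.0, -0.0, -167.6]
ft_force: [0.1, 0.2, -0.4]
gripper_width: 30.0
gripper_force: 45.0
```

advance(segments=[[[0,0,0,0,0,-0.004,20],[0,0,0,0,0,-0.004,20],[0,0,0,0,0,-0.004,20],[0,0,0,0,0,-0.004,20],[0,0,0,0,0,-0.004,20],[0,0,0,0,0,-0.004,20],[0,0,0,0,0,-0.004,20],[0,0,0,0,0,-0.004,20],[0,0,0,0,0,0,20],[0,0,0,0,0,0,20],[0,0,0,0,0,0,20]]], grip_n=45)

```text
t: 33.8
tcp_pos: [473.4, 39.5, 285.2]
orientation: [180.0, -0.0, -167.6]
ft_force: [-0.8, 0.1, -3.4]
gripper_width: 29.8
gripper_force: 45.0
```

Converted, -16 mm / 1000 = -0.016, -14 mm / 1000 = -0.014.

advance(segments=[[[0,0,0,0,0,-0.006,20],[0,0,0,0,0,-0.01,20],[0,0,0,0,0,-0.014,20],[0,0,0,0,0,-0.016,20],[0,0,0,0,0,-0.016,20],[0,0,0,0,0,-0.016,20],[0,0,0,0,0,-0.016,20],[0,0,0,0,0,-0.016,20],[0,0,0,0,0,-0.016,20],[0,0,0,0,0,-0.014,20],[0,0,0,0,0,-0.01,20],[0,0,0,0,0,-0.008,20],[0,0,0,0,0,-0.004,20],[0,0,0,0,0,0,20],[0,0,0,0,0,0,20]]], grip_n=45)

```text
t: 35.05
tcp_pos: [473.3, 39.5, 446.9]
orientation: [180.0, -0.1, -167.6]
ft_force: [-0.6, -0.1, -2.4]
gripper_width: 29.5
gripper_force: 45.0
```

```bash
python3 go.py 614 201.5 448 -174.3
```

```text
shift [-172.1  128.1   -1.3] turn [ 0.  -0.1  6.7] | shift in target axes [-156.1  147.2   -1.1] from [473.3  39.5 446.9] [ 180.    -0.1 -167.6] 35.05
```

Converted, -17 mm / 1000 = -0.017, 12.65 mm / 1000 = 0.0127, 3.7 degrees / 90 = 0.0411.

advance(segments=[[[0,0,0,-0.004,0.003,0,20],[0,0,0,-0.008,0.006,0,20],[0,0,0,-0.012,0.0089,0,20],[0,0,0,-0.015,0.0112,0,20],[0,0,0,-0.017,0.0127,0,20],[0,0,0,-0.017,0.0127,0,20],[0,0,0,-0.017,0.0127,0,20],[0,0,0,-0.017,0.0127,0,20],[0,0,0,-0.017,0.0127,0,20],[0,0,0,-0.015,0.0112,0,20],[0,0,0,-0.012,0.0089,0,20],[0,0,0,-0.009,0.0067,0,20],[0,0,0,-0.007,0.0052,0,20],[0,0,0,-0.005,0.0037,0,20],[0,0,0.0333,0,0,0,20],[0,0,0.0411,0,0,0,20],[0,0,0,0,0,0,20],[0,0,0,0,0,0,20],[0,0,0,0,0,0,20],[0,0,0,0,0,0,20]]], grip_n=45)

```text
t: 36.72
tcp_pos: [614.1, 201.2, 447.4]
orientation: [-180.0, 0.0, -174.3]
ft_force: [0.8, 0.4, -3.3]
gripper_width: 29.4
gripper_force: 45.0
```

```bash
python3 go.py 614 201.5 448 -174.3
python3 - <<'E'
from h import *
import pickle
c=camera('wrist');pickle.dump((c,sense()),open('w8.pkl','wb'))
cv2.imwrite('pics/w8.png',cv2.resize(c['image'][:,:,::-1],(800,600),interpolation=cv2.INTER_CUBIC))
E
```

```text
shift [ 0.1  0.3 -0.6] turn [-0.  0. -0.] | shift in target axes [ 0.1  0.3 -0.6] from [614.1 201.2 447.4] [-180.     0.  -174.3] 36.7167
```

View pics/w8.png

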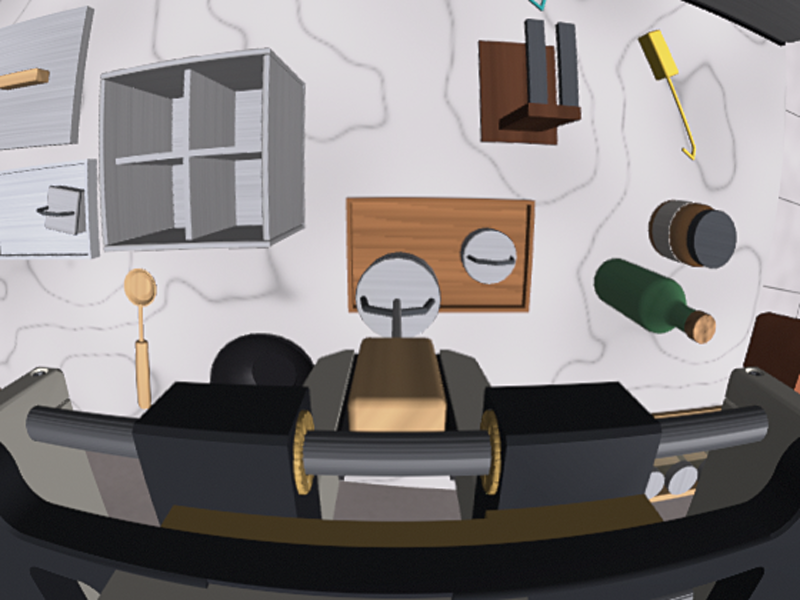

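The chiller is empty and round 1 stands in the wood tray at (488,255). Round 2 hangs over the other half, and the tray has not moved. I'm lowering it.

Converted, 18 mm / 1000 = 0.018, 16 mm / 1000 = 0.016.

advance(segments=[[[0,0,0,0,0,0.006,20],[0,0,0,0,0,0.012,20],[0,0,0,0,0,0.016,20],[0,0,0,0,0,0.018,20],[0,0,0,0,0,0.018,20],[0,0,0,0,0,0.018,20],[0,0,0,0,0,0.018,20],[0,0,0,0,0,0.016,20],[0,0,0,0,0,0.012,20],[0,0,0,0,0,0.01,20],[0,0,0,0,0,0.006,20],[0,0,0,0,0,0.004,20],[0,0,0,0,0,0.004,20],[0,0,0,0,0,0.002,20],[0,0,0,0,0,0,20],[0,0,0,0,0,0,20],[0,0,0,0,0,0,20]]], grip_n=45)

```text
t: 38.18
tcp_pos: [614.4, 201.5, 288.0]
orientation: [180.0, 0.1, -174.3]
ft_force: [-0.5, 0.8, -3.3]
gripper_width: 30.0
gripper_force: 45.0
```

advance(segments=[[[0,0,0,0,0,0.003,20],[0,0,0,0,0,0.004,20],[0,0,0,0,0,0.003,20],[0,0,0,0,0,0.002,20],[0,0,0,0,0,0.002,20],[0,0,0,0,0,0.002,20],[0,0,0,0,0,0.002,20],[0,0,0,0,0,0.002,20],[0,0,0,0,0,0.002,20],[0,0,0,0,0,0.002,20],[0,0,0,0,0,0.003,20],[0,0,0,0,0,0.003,20],[0,0,0,0,0,0.002,20],[0,0,0,0,0,0.002,20],[0,0,0,0,0,0,20],[0,0,0,0,0,0,20],[0,0,0,0,0,0,20]]], grip_n=45)

```text
t: 39.6
tcp_pos: [614.2, 201.4, 253.4]
orientation: [180.0, 0.0, -174.3]
ft_force: [-0.8, 0.1, -0.2]
gripper_width: 29.7
gripper_force: 45.0
```

advance(segments=[[[0,0,0,0.003,0,0,20],[0,0,0,0.004,0,0,20],[0,0,0,0.004,0,0,20],[0,0,0,0.004,0,0,20],[0,0,0,0.004,0,0,20],[0,0,0,0.004,0,0,20],[0,0,0,0,0,0,20],[0,0,0,0,0,-0.004,20],[0,0,0,0,0,-0.01,20],[0,0,0,0,0,-0.018,20],[0,0,0,0,0,-0.024,20],[0,0,0,0,0,-0.024,20],[0,0,0,0,0,-0.024,20],[0,0,0,0,0,-0.02,20],[0,0,0,0,0,-0.014,20],[0,0,0,0,0,-0.008,20],[0,0,0,0,0,0,20],[0,0,0,0,0,0,20]]], grip_n=45)

```text
t: 41.1
tcp_pos: [591.2, 199.0, 399.4]
orientation: [-180.0, 0.0, -174.3]
ft_force: [0.0, -0.1, -1.3]
gripper_width: 29.8
gripper_force: 45.0
```

```bash
python3 go.py 410.6 322.8 400 -172.4
python3 - <<'E'
from fit import *
import pickle
np.set_printoptions(precision=1,suppress=True)
c,s=pickle.load(open('w8.pkl','rb'))
S=lambda pts:[((u+.5)*.7-.5,(v+.5)*.7-.5) for u,v in pts]
P=S([(347,198),(535,201),(530,312)])
T=[(-65,-105,22),(-65,105,22),(65,105,22)]
print('wood',fitpose(c,P,T,[604,250,3]))
print('chiller',fitpose(c,S([(99,76),(267,49),(271,245),(104,249)]),[(-85,-85,155),(-85,85,155),(85,85,155),(85,-85,155)],[525,3,4]))
c,s=pickle.load(open('w7.pkl','rb'))
print('chiller',fitpose(c,S([(244,242),(457,268)]),[(-85,-85,155),(-85,85,155)],[525,3,4]))
print('lid',fitpose(c,S([(64,81),(190,86),(163,248),(43,228)]),[(-95,-95,18),(-95,95,18),(95,95,18),(95,-95,18)],[408,-331,0]))
E
```

```text
shift [167.5 140.9  -0.6] turn [-0.   0.  -1.9] | shift in target axes [162.6 146.6  -0.6] from [591.2 199.  399.4] [-180.     0.  -174.3] 41.1
wood (array([617.7, 254. ,   5.8]), np.float64(0.5639338383554673))
chiller (array([526.2,   2.7,   5.6]), np.float64(2.7041368087930095))
chiller (array([528.6,   3.6,   4.9]), np.float64(1.0021333715248204))
lid (array([ 411. , -323.9,    0.4]), np.float64(1.6958687928794127))
```

Converted, 22 mm / 1000 = 0.022, 18.5 mm / 1000 = 0.0185, -1.9 degrees / 90 = -0.0211.

advance(segments=[[[0,0,0,0.005,0.004,0,20],[0,0,0,0.012,0.01,0,20],[0,0,0,0.018,0.015,0,20],[0,0,0,0.022,0.0185,0,20],[0,0,0,0.022,0.0185,0,20],[0,0,0,0.022,0.0185,0,20],[0,0,0,0.022,0.0185,0,20],[0,0,0,0.018,0.015,0,20],[0,0,0,0.013,0.011,0,20],[0,0,0,0.009,0.008,0,20],[0,0,0,0.0045,0.0039,0,20],[0,0,-0.0211,0,0,0,20],[0,0,0,0,0,0,20],[0,0,0,0,0,0,20],[0,0,0,0,0,0,20]]], grip_n=45)

```text
t: 42.35
tcp_pos: [411.4, 322.1, 399.0]
orientation: [-180.0, -0.0, -172.6]
ft_force: [-0.8, -0.5, -0.8]
gripper_width: 29.8
gripper_force: 45.0
```

```bash
python3 go.py 410.6 322.8 231 -172.4
```

```text
shift [  0.6   0.9 168. ] turn [-0.  -0.  -0.2] | shift in target axes [  0.7   0.8 168. ] from [411.4 322.1 399. ] [-180.    -0.  -172.6] 42.35
```

Converted, 15 mm / 1000 = 0.015, 12 mm / 1000 = 0.012, -0.2 degrees / 90 = -0.0022.

advance(segments=[[[0,0,-0.0022,0.0006,0.0009,0.01,20],[0,0,0,0,0,0.015,20],[0,0,0,0,0,0.015,20],[0,0,0,0,0,0.015,20],[0,0,0,0,0,0.015,20],[0,0,0,0,0,0.015,20],[0,0,0,0,0,0.015,20],[0,0,0,0,0,0.015,20],[0,0,0,0,0,0.015,20],[0,0,0,0,0,0.012,20],[0,0,0,0,0,0.01,20],[0,0,0,0,0,0.006,20],[0,0,0,0,0,0.004,20],[0,0,0,0,0,0.003,20],[0,0,0,0,0,0.002,20],[0,0,0,0,0,0,20],[0,0,0,0,0,0,20],[0,0,0,0,0,0,20]]], grip_n=45)

```text
t: 43.85
tcp_pos: [410.1, 323.8, 232.8]
orientation: [180.0, 0.0, -172.2]
ft_force: [-0.4, -0.8, -0.8]
gripper_width: 29.8
gripper_force: 45.0
```

```bash
python3 go.py 410.6 322.8 231 -172.4
```

```text
shift [-0.3 -1.1  1.8] turn [0.  0.  0.2] | shift in target axes [-0.3 -1.1  1.8] from [410.1 323.8 232.8] [ 180.     0.  -172.2] 43.85
```

Converted, 1.2 mm / 1000 = 0.0012, -1 mm / 1000 = -0.001.

advance(segments=[[[0,0,0,-0.0003,-0.001,0.001,20],[0,0,0,0,0,0.0012,20],[0,0,0,0,0,0,20],[0,0,0,0,0,0,20],[0,0,0,0,0,0,20]]], grip_n=45)

```text
t: 44.27
tcp_pos: [410.6, 322.6, 230.7]
orientation: [180.0, 0.0, -172.3]
ft_force: [0.4, -1.7, 4.6]
gripper_width: 29.5
gripper_force: 45.0
```

advance(segments=[[[0,0,0,0,0,0,60],[0,0,0,0,0,0,60],[0,0,0,0,0,0,60],[0,0,0,0,0,0,60],[0,0,0,0,0,0,60],[0,0,0,0,0,0,60],[0,0,0,0,0,0,60],[0,0,0,0,0,0,60]]], grip_n=45)

```text
t: 44.93
tcp_pos: [410.3, 322.7, 230.1]
orientation: [-180.0, -0.0, -172.2]
ft_force: [0.5, 0.4, 0.1]
gripper_width: 59.9
gripper_force: 0.0
```

advance(segments=[[[0,0,0,0,0,-0.004,60],[0,0,0,0,0,-0.01,60],[0,0,0,0,0,-0.02,60],[0,0,0,0,0,-0.025,60],[0,0,0,0,0,-0.025,60],[0,0,0,0,0,-0.025,60],[0,0,0,0,0,-0.02,60],[0,0,0,0,0,-0.01,60],[0,0,0,0,0,-0.006,60],[0,0,0,0,0,0,60],[0,0,0,0,0,0,60]]], grip_n=45)

```text
t: 45.85
tcp_pos: [410.1, 322.5, 375.1]
orientation: [-180.0, -0.0, -172.2]
ft_force: [-0.4, 0.3, 0.9]
gripper_width: 59.9
gripper_force: 0.0
```

```bash
python3 - <<'E'
from fit import *
import pickle
for n in('wrist','top','side'):
    c=camera(n);pickle.dump(c,open(f'e1_{n}.pkl','wb'));cv2.imwrite(f'pics/e1_{n}.png',c['image'][:,:,::-1])
c0=cv2.imread('pics/side0raw.png');c1=pickle.load(open('e1_side.pkl','rb'))['image'][:,:,::-1]
# hook handle region of side view: compare with the start
a=c0[155:215,195:245].astype(int);b=c1[155:215,195:245].astype(int)
print('side hook region mean abs diff',np.abs(a-b).mean(),(np.abs(a-b).max(2)>40).sum())
E
python3 go.py 410 -325 250 180
```

```text
side hook region mean abs diff 3.8756666666666666 0
shift [  87.2 -641.3  125.1] turn [-0.1 -0.1  7.8] | shift in target axes [   0.  -647.4  124.1] from [410.  322.4 374.1] [-179.9   -0.1 -172.2] 46.0
```

The side view of the hook area matches the start picture, so the hook hangs in the rest again. Next is the lid, going round via (520,0).

```bash
python3 -c "
from bench import *
print(sense()['joint_pos'])"; python3 go.py 520 0 375 -172.2
```

```text
[-38.01107869  19.9955787   -3.61959086  96.15757838   1.37095603
  64.02431194  55.7437811 ]
shift [ -65.4 -334.3   -0.6] turn [-0.1 -0.1 -0. ] | shift in target axes [ -65.2 -334.3   -0.9] from [410.  322.4 374.1] [-179.9   -0.1 -172.2] 46.0
```

Converted, -30 mm / 1000 = -0.03, -20 mm / 1000 = -0.02.

advance(segments=[[[0,0,0,-0.002,-0.01,0,93],[0,0,0,-0.004,-0.02,0,93],[0,0,0,-0.006,-0.03,0,93],[0,0,0,-0.006,-0.03,0,93],[0,0,0,-0.006,-0.03,0,93],[0,0,0,-0.006,-0.03,0,93],[0,0,0,-0.006,-0.03,0,93],[0,0,0,-0.006,-0.03,0,93],[0,0,0,-0.006,-0.03,0,93],[0,0,0,-0.006,-0.03,0,93],[0,0,0,-0.006,-0.03,0,93],[0,0,0,-0.004,-0.02,0,93],[0,0,0,-0.0024,-0.014,0,93],[0,0,0,0,0,0,93]]], grip_n=45)

```text
t: 47.17
tcp_pos: [521.5, -4.4, 374.5]
orientation: [-179.8, -0.1, -172.7]
ft_force: [-0.2, -0.2, 0.6]
gripper_width: 92.7
gripper_force: 0.0
```

advance(segments=[[[0,0,0.0722,0,0,0,93],[0,0,0.0722,0,0,0,93],[0,0,0.0722,0,0,0,93],[0,0,0.0722,0,0,0,93],[0,0,0.0722,0,0,0,93],[0,0,0.0722,0,0,0,93],[0,0,0.0722,0,0,0,93],[0,0,0.0722,0,0,0,93],[0,0,0.0722,0,0,0,93],[0,0,0.0722,0,0,0,93],[0,0,0.0722,0,0,0,93],[0,0,0.0722,0,0,0,93],[0,0,0.0722,0,0,0,93],[0,0,0.0722,0,0,0,93],[0,0,0.0722,0,0,0,93],[0,0,0,0,0,0,93]]], grip_n=45)

```text
t: 48.5
tcp_pos: [520.8, 1.9, 374.7]
orientation: [-179.9, -0.0, 90.2]
ft_force: [-0.4, -0.4, 0.3]
gripper_width: 92.9
gripper_force: 0.0
```

```bash
python3 go.py 410 -325 330 90.3
```

```text
shift [-326.5 -112.1   44.7] turn [-0.1 -0.  -0.1] | shift in target axes [-326.3 -112.5   44.7] from [520.8   1.9 374.7] [-179.9   -0.    90.2] 48.5
```

Converted, -27 mm / 1000 = -0.027, -25 mm / 1000 = -0.025.

advance(segments=[[[0,0,0,-0.01,-0.003,0.001,93],[0,0,0,-0.02,-0.007,0.003,93],[0,0,0,-0.027,-0.0095,0.004,93],[0,0,0,-0.027,-0.0095,0.004,93],[0,0,0,-0.027,-0.0095,0.004,93],[0,0,0,-0.027,-0.0095,0.004,93],[0,0,0,-0.027,-0.0095,0.004,93],[0,0,0,-0.027,-0.0095,0.004,93],[0,0,0,-0.027,-0.0095,0.004,93],[0,0,0,-0.027,-0.0095,0.004,93],[0,0,0,-0.027,-0.0095,0.004,93],[0,0,0,-0.025,-0.008,0.003,93],[0,0,0,-0.019,-0.006,0.002,93],[0,0,0,-0.0095,-0.0026,0,93],[0,0,0,0,0,0,93],[0,0,0,0,0,0,93],[0,0,0,0,0,0,93]]], grip_n=45)

```text
t: 49.92
tcp_pos: [411.4, -324.7, 330.1]
orientation: [180.0, -0.1, 90.4]
ft_force: [-0.5, 0.0, -0.1]
gripper_width: 92.9
gripper_force: 0.0
```

```bash
cat > bar.py <<'E'
from fit import *
import pickle
np.set_printoptions(precision=1,suppress=True)
c=camera('wrist');pickle.dump(c,open('w9.pkl','wb'));cv2.imwrite('pics/w9.png',c['image'][:,:,::-1])
h=cv2.cvtColor(c['image'],cv2.COLOR_RGB2HSV)
m=cv2.inRange(h,(8,70,110),(25,255,255))
n,l,st,ce=cv2.connectedComponentsWithStats(m)
for i in np.argsort(-st[1:,4])[:5]+1: 
    p=np.argwhere(l==i)[:,::-1].astype(float)
    W=back(c,p,48,True)[:,:2].astype(np.float32); print(st[i],ce[i],cv2.minAreaRect(W))
E
python3 bar.py; python3 go.py 410 -325 107 90.3
```

```text
[ 271  155   16   77 1098] [278.5 193. ] ((410.4472961425781, -327.690185546875), (89.32196044921875, 16.783084869384766), 89.77302551269531)
[466  31  52  34 638] [481.4  49.9] ((685.0513305664062, -124.91764831542969), (85.5906753540039, 44.88627624511719), 15.368555068969727)
[518  56  42  24 302] [539.5  67.6] ((778.92919921875, -134.70248413085938), (11.808826446533203, 91.0360336303711), 86.08475494384766)
[ 88 285   9  46 159] [ 90.8 307.9] ((133.94366455078125, -498.76904296875), (86.41764831542969, 13.131241798400879), 73.58147430419922)
[460 285   8  46 138] [464.4 306.9] ((687.7399291992188, -493.38250732421875), (11.403205871582031, 85.28964233398438), 17.424829483032227)
shift [ -0.7  -1.6 223.1] turn [ 0.  -0.1  0.2] | shift in target axes [ -0.4  -1.5 223.1] from [ 411.5 -324.6  330.1] [180.   -0.1  90.5] 49.9667
```

Converted, 30 mm / 1000 = 0.03, 25 mm / 1000 = 0.025, 0.5 degrees / 90 = 0.0056.

advance(segments=[[[0,0,0.0056,-0.003,-0.001,0.01,93],[0,0,0,0,0,0.02,93],[0,0,0,0,0,0.03,93],[0,0,0,0,0,0.03,93],[0,0,0,0,0,0.03,93],[0,0,0,0,0,0.03,93],[0,0,0,0,0,0.025,93],[0,0,0,0,0,0.02,93],[0,0,0,0,0,0.013,93],[0,0,0,0,0,0.008,93],[0,0,0,0,0,0.005,93],[0,0,0,0,0,0.002,93],[0,0,0,0,0,0,93],[0,0,0,0,0,0,93],[0,0,0,0,0,0,93]]], grip_n=45)

```text
t: 51.22
tcp_pos: [410.1, -329.6, 108.0]
orientation: [179.9, 0.1, 89.8]
ft_force: [0.6, -0.1, 0.7]
gripper_width: 92.4
gripper_force: 0.0
```

advance(segments=[[[0,0,0,0,0,0,8],[0,0,0,0,0,0,8],[0,0,0,0,0,0,8],[0,0,0,0,0,0,8],[0,0,0,0,0,0,8],[0,0,0,0,0,0,8],[0,0,0,0,0,0,8],[0,0,0,0,0,0,8],[0,0,0,0,0,0,8],[0,0,0,0,0,0,8],[0,0,0,0,0,0,8],[0,0,0,0,0,0,8],[0,0,0,0,0,0,8],[0,0,0,0,0,0,8],[0,0,0,0,0,0,8],[0,0,0,0,0,0,8]]], grip_n=50)

```text
t: 52.55
tcp_pos: [410.0, -329.3, 107.2]
orientation: [180.0, 0.0, 89.8]
ft_force: [1.3, -0.4, -0.8]
gripper_width: 17.9
gripper_force: 50.0
```

Converted, -30 mm / 1000 = -0.03, -25 mm / 1000 = -0.025.

advance(segments=[[[0,0,0,0,0,-0.005,8],[0,0,0,0,0,-0.01,8],[0,0,0,0,0,-0.02,8],[0,0,0,0,0,-0.025,8],[0,0,0,0,0,-0.025,8],[0,0,0,0,0,-0.03,8],[0,0,0,0,0,-0.03,8],[0,0,0,0,0,-0.03,8],[0,0,0,0,0,-0.025,8],[0,0,0,0,0,-0.02,8],[0,0,0,0,0,-0.01,8],[0,0,0,0,0,0,8],[0,0,0,0,0,0,8]]], grip_n=50)

```text
t: 53.63
tcp_pos: [408.9, -328.8, 336.7]
orientation: [-179.9, -0.1, 89.7]
ft_force: [-0.6, -0.3, -4.6]
gripper_width: 17.4
gripper_force: 50.0
```

```bash
python3 go.py 526.4 1.5 337 94.8
```

```text
shift [330.8 116.   -0.1] turn [-0.1 -0.1 -5.1] | shift in target axes [319.3 144.7  -0.3] from [ 408.9 -328.8  336.7] [-179.9   -0.1   89.7] 53.6333
```

Converted, 25 mm / 1000 = 0.025, 8.77 mm / 1000 = 0.0088, -2.6 degrees / 90 = -0.0289.

advance(segments=[[[0,0,0,0.008,0.0028,0,8],[0,0,0,0.016,0.0056,0,8],[0,0,0,0.022,0.0077,0,8],[0,0,0,0.025,0.0088,0,8],[0,0,0,0.025,0.0088,0,8],[0,0,0,0.025,0.0088,0,8],[0,0,0,0.025,0.0088,0,8],[0,0,0,0.025,0.0088,0,8],[0,0,0,0.025,0.0088,0,8],[0,0,0,0.025,0.0088,0,8],[0,0,0,0.025,0.0088,0,8],[0,0,0,0.025,0.0088,0,8],[0,0,0,0.025,0.0088,0,8],[0,0,0,0.018,0.0063,0,8],[0,0,0,0.011,0.0039,0,8],[0,0,0,0.0058,0.002,0,8],[0,0,-0.0289,0,0,0,8],[0,0,-0.0278,0,0,0,8],[0,0,0,0,0,0,8],[0,0,0,0,0,0,8]]], grip_n=50)

```text
t: 55.3
tcp_pos: [526.5, -0.1, 336.7]
orientation: [-179.9, 0.0, 94.7]
ft_force: [0.8, 0.2, -3.5]
gripper_width: 17.6
gripper_force: 50.0
```

advance(segments=[[[0,0,0,0,0,0,8],[0,0,0,0,0,0,8],[0,0,0,0,0,0,8]]], grip_n=50)

```text
t: 55.55
tcp_pos: [526.9, 0.7, 337.1]
orientation: [-180.0, 0.0, 94.8]
ft_force: [-0.3, -0.2, -3.1]
gripper_width: 17.8
gripper_force: 50.0
```

```bash
python3 go.py 526.4 1.5 270 94.8
```

```text
shift [ 0.8 -0.4 67.1] turn [-0.  0.  0.] | shift in target axes [ 0.8 -0.4 67.1] from [526.9   0.7 337.1] [-180.     0.    94.8] 55.55
```

Lowering to just above the rim (skirt meets the rim at TCP ≈ 262), then slowly with force watching.

Converted, 16 mm / 1000 = 0.016, 14 mm / 1000 = 0.014.

advance(segments=[[[0,0,0,0.0008,-0.0004,0.008,8],[0,0,0,0,0,0.014,8],[0,0,0,0,0,0.016,8],[0,0,0,0,0,0.014,8],[0,0,0,0,0,0.008,8],[0,0,0,0,0,0.005,8],[0,0,0,0,0,0,8],[0,0,0,0,0,0,8],[0,0,0,0,0,0.002,8],[0,0,0,0,0,0.002,8],[0,0,0,0,0,0.002,8],[0,0,0,0,0,0.002,8],[0,0,0,0,0,0.002,8],[0,0,0,0,0,0.002,8],[0,0,0,0,0,0,8],[0,0,0,0,0,0,8]]], grip_n=50)

```text
t: 56.88
tcp_pos: [526.5, 1.8, 260.0]
orientation: [-180.0, 0.0, 94.9]
ft_force: [-0.6, -0.4, -3.1]
gripper_width: 17.2
gripper_force: 50.0
```

```bash
python3 go.py 526.4 1.5 250.5 94.8
```

```text
shift [-0.3 -0.1  9.5] turn [-0.   0.   0.1] | shift in target axes [-0.3 -0.1  9.5] from [526.5   1.8 260. ] [-180.     0.    94.9] 56.8833
```

Converted, 2 mm / 1000 = 0.002, 1 mm / 1000 = 0.001.

advance(segments=[[[0,0,0,0,0,0.002,8],[0,0,0,0,0,0.002,8],[0,0,0,0,0,0.002,8],[0,0,0,0,0,0.002,8],[0,0,0,0,0,0.001,8],[0,0,0,0,0,0.0008,8],[0,0,0,0,0,0,8],[0,0,0,0,0,0,8],[0,0,0,0,0,0,8]]], grip_n=50)

```text
t: 57.63
tcp_pos: [526.6, 1.8, 250.4]
orientation: [180.0, 0.0, 94.9]
ft_force: [-0.1, -0.1, -3.6]
gripper_width: 17.6
gripper_force: 50.0
```

Still carrying the weight, about 0.2 mm above the seat; lowering a touch more, then releasing.

Converted, 0.7 mm / 1000 = 0.0007.

advance(segments=[[[0,0,0,0,0,0.0007,8],[0,0,0,0,0,0,8],[0,0,0,0,0,0,8],[0,0,0,0,0,0,8]]], grip_n=50)

```text
t: 57.97
tcp_pos: [526.7, 1.8, 250.2]
orientation: [180.0, -0.0, 94.9]
ft_force: [-0.7, 0.7, 2.4]
gripper_width: 17.5
gripper_force: 50.0
```

advance(segments=[[[0,0,0,0,0,0,50],[0,0,0,0,0,0,50],[0,0,0,0,0,0,50],[0,0,0,0,0,0,50],[0,0,0,0,0,0,50],[0,0,0,0,0,0,50],[0,0,0,0,0,0,50],[0,0,0,0,0,0,50]]], grip_n=50)

```text
t: 58.63
tcp_pos: [526.6, 1.8, 249.6]
orientation: [-180.0, 0.0, 94.9]
ft_force: [-0.3, 0.3, -0.5]
gripper_width: 50.0
gripper_force: 0.0
```

advance(segments=[[[0,0,0,0,0,-0.005,50],[0,0,0,0,0,-0.015,50],[0,0,0,0,0,-0.025,50],[0,0,0,0,0,-0.025,50],[0,0,0,0,0,-0.025,50],[0,0,0,0,0,-0.025,50],[0,0,0,0,0,-0.02,50],[0,0,0,0,0,-0.01,50],[0,0,0,0,0,0,50]]], grip_n=50)

```text
t: 59.38
tcp_pos: [527.3, 1.5, 402.1]
orientation: [179.7, 0.0, 94.9]
ft_force: [0.5, -0.3, -0.0]
gripper_width: 50.1
gripper_force: 0.0
```

```bash
python3 - <<'E'
from h import *
ims=[camera(n)['image'][:,:,::-1] for n in('top','side','wrist')]
a=cv2.resize(ims[0][90:300,60:480],(520,260)); b=cv2.resize(ims[1][80:360,130:430],(400,373))
im=np.zeros((600,800,3),np.uint8)
im[:300]=cv2.resize(ims[0][85:270,50:500],(800,300),interpolation=cv2.INTER_CUBIC)
im[300:,:400]=cv2.resize(ims[1][130:340,180:460],(400,300),interpolation=cv2.INTER_CUBIC)
im[300:,400:]=cv2.resize(ims[2],(400,300))
cv2.imwrite('pics/final.png',im)
E
```

View pics/final.png

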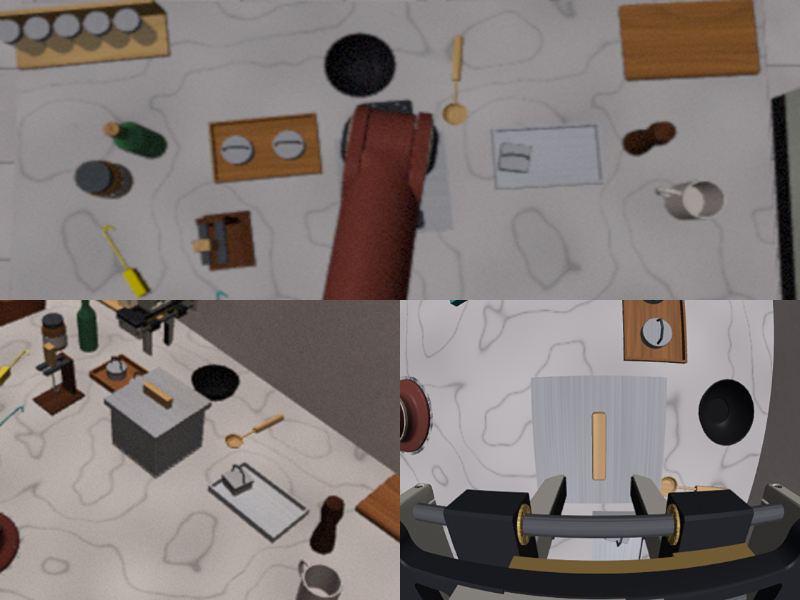

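All six placements look right. The square canister sits close to the steel tray's +y wall, though, so I'll check numerically that it stands flat and isn't leaning on it.

```bash
python3 - <<'E'
from fit import *
import pickle
np.set_printoptions(precision=1,suppress=True)
c,s=pickle.load(open('w4.pkl','rb'))
g=cv2.cvtColor(c['image'],cv2.COLOR_RGB2GRAY).astype(float)
# bail: dark pixels inside the canister top (raw px region), centre line per column
sub=g[165:214,246:292]
print('cols: darkest row (grey)',[(u,round(float(np.average(np.arange(165,207),weights=np.clip(110-g[165:207,u],0,None)+1e-6)),1),int(g[165:207,u].min())) for u in range(246,290,2)])
# predicted bail for upright pose (589,-232,-8.8) and for 17deg lean off the +y wall
from scipy.spatial.transform import Rotation as Ro
a=np.linspace(-1,1,9)
Lb=np.c_[0*a,24*a,32+35*np.sqrt(1-a**2)]
for lean in(0,8,17):
    R=Ro.from_euler('z',-8.8,degrees=True)*Ro.from_euler('x',lean,degrees=True)
    top=np.array([0,0,32.]); off=np.array([589.1,-232.3,37])-R.apply(top)
    print(lean,proj(c,R.apply(Lb)+off,True).round(1).tolist())
E
```

```text
cols: darkest row (grey) [(246, 203.5, 96), (248, 192.5, 104), (250, 186.9, 55), (252, 188.7, 13), (254, 183.3, 51), (256, 183.1, 49), (258, 184.2, 50), (260, 182.0, 43), (262, 183.6, 51), (264, 184.0, 41), (266, 183.9, 48), (268, 181.9, 54), (270, 182.7, 52), (272, 183.5, 53), (274, 182.0, 43), (276, 183.8, 47), (278, 183.7, 62), (280, 185.8, 45), (282, 188.0, 23), (284, 178.6, 46), (286, 174.3, 47), (288, 175.0, 64)]
0 [[251.7, 185.6], [254.6, 189.4], [258.5, 191.2], [262.6, 192.6], [266.9, 193.7], [271.1, 194.4], [275.4, 194.7], [279.6, 194.6], [283.5, 192.2]]
8 [[252.0, 185.2], [252.6, 188.6], [255.7, 190.4], [259.3, 191.8], [263.4, 192.9], [267.7, 193.8], [272.4, 194.3], [277.3, 194.4], [283.4, 192.6]]
17 [[252.7, 184.9], [250.8, 187.7], [252.8, 189.4], [255.9, 190.7], [259.6, 191.9], [263.9, 192.9], [268.8, 193.7], [274.3, 194.1], [282.9, 193.0]]
```

```bash
python3 - <<'E'
from fit import *
import pickle
c,s=pickle.load(open('w4.pkl','rb'))
g=cv2.cvtColor(c['image'],cv2.COLOR_RGB2GRAY).astype(int)
for v in range(162,216,1): print(v,' '.join(f'{x:3d}' for x in g[v,244:294:1][::2]))
E
```

```text
162 210 211 212 212 212 212 212 213 213 213 213 214 214 214 216 214 215 216 217 217 217 217 213 205 204
163 207 210 209 209 209 209 208 210 209 210 210 209 210 209 210 210 210 211 210 211 211 212 206 204 201
164 207 208 208 208 208 209 209 209 209 208 208 208 209 210 210 209 210 210 210 211 211 212 206 204 202
165 208 208 208 208 209 211 213 211 210 210 210 210 210 212 212 212 212 212 214 214 213 214 209 204 203
166 209 209 210 209 213 213 216 216 216 214 213 212 211 211 212 211 212 212 213 212 213 214 209 205 205
167 208 208 208 210 211 145 120 176 212 213 212 212 210 209 209 209 210 209 209 210 209 210 206 205 205
168 207 208 206 210 142  64  52  80  97 122 184 216 216 216 215 213 211 211 212 212 213 213 204 204 205
169 205 204 204 209 109  76  59  53  43  57  76 110 175 213 214 213 215 212 211 210 212 212 204 204 206
170 204 204 205 208 101 167 156 115  75  55  41  48  70  84 115 183 218 216 217 214 213 211 203 203 206
171 209 210 210 213 117 193 183 173 168 143  92  68  54  52  53  68 105 144 215 216 217 216 206 205 206
172 216 215 215 220 119 188 189 194 190 180 170 164 128  83 
[... 3815 characters left out ...]
 219 219 217 218 215 198 180 159 163 176 111  89 176 177 218 216 212 205 209
210 213 213 213 213 213 213 214 214 214 215 216 217 216 177 175 181  55  58 146 142 215 213 211 207 209
211 213 213 213 213 213 214 213 214 214 214 215 216 216 215 217 216  47  60 136 134 217 215 212 206 209
212 216 215 217 217 217 217 218 218 217 218 218 218 218 219 220 223  50  61 144 195 220 219 215 207 210
213 211 210 211 211 211 211 212 211 211 211 211 211 211 212 212 215  51  60 147 214 211 212 207 207 210
214 210 211 210 210 211 210 210 210 209 209 209 209 208 208 209 213  50  61 143 212 207 208 204 207 209
215 213 214 214 213 213 213 213 213 213 212 213 213 213 212 213 216  51  61 137 215 212 211 207 207 210
```

The bail pixels follow the zero-lean model closely: feet at (252,188) and (282,194), with the arch bulging evenly. The canister therefore stands flat, and I'm handing the job in.

```bash
python3 -c "
from bench import *
print(close_job())"
```

```text
the job is handed in; nothing more can be done
None
```

The job is handed in: all three canisters present were lifted out with the hook and stood upright (two round in the wooden tray, one square in the metal tray), the hook is back in its rest and the lid is fully down on the chiller; the metal tray was knocked about 3 cm during the run, and no verdict was returned.

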